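# Take the enamelled mug out of the kiln and show its medallion to the inspection camera

## Task

The kiln is switched off and cold. Pull its drop-down door all the way down, take the blue enamelled mug out and push the door fully shut again, without knocking the mug over or disturbing the jars, the glass flask or the bare copper mug. Then hold the mug upright in the air in front of the inspection camera, its round medallion 11 cm from the lens, centred on the lens axis, squarely facing the lens and not touched by the fingers, and finish while still holding it there.

Things in the scene. Friction and masses are not known exactly. Their poses are not given: they have to be found in the camera images.
- kiln: Grey bench kiln, fixed, its front towards the robot. Origin: on the bench under the middle of its front face (where the shut door lies); x points into the kiln, y to its left flank seen from the robot, z up. Case 320 mm wide (y -160 to 160), 220 deep (x 0 to 220), top at z = 232. White controller box on the +y flank: y 161 to 246, x 30 to 200, z 25 to 205.
- kiln_shelf (a point): Front edge of the chamber's shelf, middle: x = 0, z = 62 mm in the kiln's frame. The chamber behind is cream brick, open to the front: 240 mm wide (y -120 to 120), 170 deep, lintel underside 142 mm above the shelf (z = 204). A gripper leaning 45 degrees (fingers forward and down) gets under the lintel to a mug near the front.
- door (a joint): Kiln door angle in rad: 0 shut (upright against the front), 1.57 fully down (level); starts shut or up to 0.3 ajar. Turns about a level axis along the kiln's y at its lower edge, its top coming towards the robot. Stiff hinge: it stays wherever it is left; it needs about 5 N at the handle bar to start moving and up to about 9 N to lift from level.
- door_hinge (a point): Middle of the door's hinge axis: x = 0, z = 55 mm in the kiln's frame; it does not move. The door is 310 mm wide, 28 mm thick (shut: x -28 to 0) and reaches 171 mm from the hinge. Fully down, its inner face is level, 55 mm above the bench.
- door_bar (a point): Middle of the door's handle, a round black bar (14 mm diameter, 164 long, along the kiln's y) 34 mm beyond the door's top edge, on steel posts 88 mm either side. Shut: x = -14, z = 260 mm in the kiln's frame. Fully down: x = -205, z = 41. Fingers closing along the kiln's x can pinch it from straight above at every angle; 27 mm free between bar and door edge.
- mug: Blue enamelled mug, copper rim and handle, loose, about 125 to 240 g in all; stands upright on the kiln's shelf, axis 31 to 39 mm behind the front plane. Origin: centre of its underside, z up. Outer diameter 50 mm, height 64, wall 3. Handle at +x (to 47 mm from the axis, z 12 to 56, 7 mm thick); medallion on the other side, at -x, which at the start points out of the kiln within 0.5 rad.
- medallion: Round medallion fixed on the mug: brass rim of 24 mm diameter, white enamel with a red centre. Origin: the middle of its flat face, 26.5 mm from the mug's axis on the -x side and 34 mm above the mug's underside. Its axes are parallel to the mug's, so it faces along -x.
- tile: Off-white ceramic tile, 130 x 120 x 12 mm (x, y, z), fixed on the bench in front of the camera: a handy place to set the mug down while working the door. Origin: centre of its underside, so its top is at z = 12 mm.
- camera: Inspection camera on a column stand, fixed. Origin: on the bench under the middle of its 160 x 130 x 14 mm base plate. The camera looks level along its own -x axis; column of 18 mm diameter and 334 mm height at x = 45 mm; the camera's box, lens and white ring light lie between x = 60 and x = -61 mm, 163 to 217 mm above the bench.
- lens (a point): Front of the camera's lens, centre of the white ring light, 190 mm above the bench, at x = -60 mm in the camera's frame.
- focus (a point): The point on the lens axis 110 mm in front of the lens (x = -170 mm in the camera's frame, 190 mm above the bench) where the middle of the medallion's face belongs.
- blank: Bystander: loose bare copper mug of the same size (50 mm diameter, 64 mm high) with handle at its +x, without medallion, standing on the bench at the left. Origin: centre of its underside.
- flask: Bystander: square glass flask, 36 x 36 mm, 97 mm high with its black cap, standing at the left. Origin: centre of its underside.
- jar_red: Bystander: red enamel jar with black lid, 43 mm diameter, 64 mm high, standing on the bench right of the kiln. Origin: centre of its underside.
- jar_green: Bystander: green enamel jar, same size. Origin: centre of its underside.
- jar_white: Bystander: white enamel jar, same size. Origin: centre of its underside.

How it is judged:
By the outcome, as a careful person would: the job done as asked, in the order asked, and still so for the second after the job is handed in, while the arm keeps its last pose, push and grip.
It also fails if it takes over 72 s, if anything falls off the work surface, if the arm or the gripper's body presses on something with over 40 N, if the wrist force passes 120 N, or if a joint passes its speed limit or range.

## Robot

A 6-joint arm with a two-finger parallel gripper is mounted at the origin on the work surface. World frame = base frame: x ahead of the robot, y to its left, z up, the work surface at z = 0. Lengths are in m, angles in rad, forces in N, time in s.
With the tool pointing down it reaches from about 0.375 to 0.9 m from the base axis. Payload 3.1 kg.
Tool frame: the origin (TCP) lies midway between the tips of the shut fingers; the grasp point (between the pads) lies 19 mm behind it; z points along the fingers, y is the line along which they close (so a half turn about z gives the same grasp; the last joint's range is limited). The gripper opens to 87 mm and grips with 3 to 60 N. Pads are 19 mm wide; open, the fingers measure 117 mm over their backs; the gripper's body (75 mm by 190 mm) begins 51 mm behind the grasp point.
Start: joints at [1.167, 0.527, 1.433, -0, 1.181, -0.178], TCP at [0.14, 0.609, 0.223] pointing down, gripper open.
Joint ranges: [-3.08, 3.08], [-0.75, 2.2], [0.22, 2.44], [-1.43, 4.57], [0, 2.65], [-2.85, 2.85]. Speed limits (rad/s): [2.79, 2.79, 3.14, 3.14, 3.14, 3.14].

## Interface

Orientations are given as a unit quaternion [x, y, z, w].
In Python, from rig import robot gives the robot as it stands.
- The arm moves only by the shell command python3 -m jog 'ROWS' [FORCE]. ROWS is a JSON object of lists of equal length, an entry for each row: "dp": the shift along the tool's x, y, z in mm, a list of three; "delta_rot": the turn, a rotation vector about the tool's x, y, z in rad, a list of three; "gripper": the opening, from -1 (shut) to 1 (fully open). A call has 1 to 12 rows; each row is the pose to reach, as a shift and turn from the pose commanded when the call began, along the tool's axes at that moment; what a row does not reach only later rows make up. A row lasts 1/10 s, in which the tool goes at most 50 mm and 8.59 degrees, less where a joint would pass 70% of its speed; a pose out of reach is approached as far as the arm can. A call with a gripper value outside its range is refused whole. The fingers move at their own pace and stop on an object; FORCE is the grip in N (left out, the last holds). Time passes only in rows, so rows that repeat a pose let the fingers close. It gives the time, the measured TCP pose, the force, the opening and the grip force at its end, in the units of the state.
- robot.get_obs(): the state, without advancing time (a new reading comes with each control period).
- robot.camera(name): name is "scene" or "top" or "wrist"; returns the picture (400x640x3 uint8, red, green, blue); there is no depth.
- robot.camera_model(name): a dict with "fx", "fy", "cx", "cy" (pixels), "k1" (the pictures are not rectified: a ray, as slopes to the right and down, at radius r is drawn at 1 + k1 r^2 times it, then the intrinsics apply), "xyz" and "orientation" of the camera in the world; the wrist camera has in their place "T_tool_cam" (4x4, takes a point from camera to tool coordinates, whose origin is the TCP and whose axes are the flange's). Camera axes: x right, y down, z forward; pixel columns grow to the right and rows downward; lengths in m; the calibration is good to about 2 mm. A picture is of the moment at which its call begins: read the wrist's pose just before it. camera_model takes no time and is no camera call.
- robot.hand_in(): hands the job in; it is judged then, once.
Trained networks look in the newest picture that a camera, given by its name, has taken for a name from the list of things; names that differ only in an ending like _2 or _b are one class to them, and where a whole thing is asked for, a point or a joint stands for the part that bears it (a point fixed in the world has none). Each returns a list of dicts, best first, with "score" (0 to 1); they miss things now and then, are a little off and sometimes report something else, mostly with a low value. They report only what shows in the picture. A call takes as long as a camera call.
- robot.search_frame(name, camera): "rect" ([left, top, right, bottom] in pixels, round what is visible of it).
The state is a dict: "time": time; "q": joint angles; "joint_velocities": joint speeds; "joint_torque": joint torques, N m; "position": TCP position; "tool_rot": TCP orientation; "ft_force": force on the tool from outside, world axes, zero at the start; "moment": the same for the moment, N m; "grip_width": finger opening in m; "grip_force": force on a finger pad.
Only numpy, scipy, OpenCV 4.12 (cv2) and the standard library are available. Lean on these libraries where they do the work, as an engineer would, in place of code of your own. Each camera call takes 0.05 s, during which the arm holds its last target. There are 200 camera calls.

## Working session

There is one attempt and no reset: what is moved stays moved. The work goes in short steps, Python scripts to look and compute and a shell command to move; the robot and the scene stay as the last step left them, time stands still between calls to the robot, and variables do not carry over. Pictures are saved under pics/ and viewed, at most 10 in all, crops included, and the job is handed in when it is done.

```bash
ls; mkdir -p pics
python3 - <<'E'
from rig import robot
import cv2,numpy as np
o=robot.get_obs();print(o)
a=[]
for c in["scene","top"]:
    im=robot.camera(c);cv2.imwrite(f"pics/{c}0.png",im[:,:,::-1]);print(c,robot.camera_model(c))
    for n in["kiln","door_bar","mug","medallion","tile","camera","lens","blank","flask","jar_red","jar_green","jar_white"]:
        try:r=robot.search_frame(n,c);print(n,[(np.round(d["rect"]).tolist(),round(d["score"],2)) for d in r[:2]])
        except Exception as e:print(n,e)
print(robot.camera_model("wrist"))
E
```

```text
pics
{'time': 0.0, 'q': array([ 1.16651756e+00,  5.28479035e-01,  1.43389252e+00, -1.01939746e-05,
        1.18139725e+00, -1.78506776e-01]), 'joint_velocities': array([-5.76009290e-05,  9.02949621e-04, -1.10752808e-04,  3.08075758e-04,
        2.71688082e-04, -2.71614043e-05]), 'joint_torque': array([-1.34987768e-03, -4.40047896e+01, -1.76588237e+01,  6.31576963e-02,
        5.84440981e-02, -1.78920427e-04]), 'position': array([0.13959828, 0.60846159, 0.22156684]), 'tool_rot': array([ 1.12644396e-01,  9.93634770e-01, -1.04356490e-03, -3.08075905e-04]), 'ft_force': array([-0.76967737, -0.94049848, -0.25129766]), 'moment': array([0.04478244, 0.03241347, 0.02778909]), 'grip_force': 0.0, 'grip_width': 0.08661289652091411}
scene {'fx': 395.50232826600615, 'fy': 395.50232826600615, 'cx': 321.19289019766023, 'cy': 198.1955169086617, 'k1': 0.030895837813093345, 'xyz': array([ 0.17288026, -0.16524537,  1.40050792]), 'orientation': array([ 0.83191378, -0.53001829,  0.08888152, -0.1382033 ])}
kiln [([239.0, 85.0, 369.0, 193.0], 0.68)]
door_bar [([257.0, 159.0, 348.0, 194.0], 0.82)]
mug [([242.
[... 1244 characters left out ...]
ed [([358.0, 130.0, 370.0, 145.0], 0.67), ([366.0, 182.0, 407.0, 230.0], 0.44)]
jar_green [([362.0, 161.0, 378.0, 176.0], 0.68), ([216.0, 154.0, 332.0, 189.0], 0.64)]
jar_white [([386.0, 148.0, 404.0, 164.0], 0.78)]
{'fx': 325.8734893810723, 'fy': 325.8734893810723, 'cx': 319.47202324249076, 'cy': 203.33777913085942, 'k1': -0.063762225729707, 'T_tool_cam': array([[ 4.48750853e-04, -9.55630794e-01, -2.94566775e-01,
         8.15494762e-02],
       [ 9.99999899e-01,  4.27257206e-04,  1.37322565e-04,
        -1.71523902e-05],
       [-5.37389466e-06, -2.94566807e-01,  9.55630889e-01,
        -1.61645544e-01],
       [ 0.00000000e+00,  0.00000000e+00,  0.00000000e+00,
         1.00000000e+00]])}
```

Run:
```python
import cv2
t=cv2.imread("pics/top0.png")[50:300,150:540];cv2.imwrite("pics/top0c.png",cv2.resize(t,None,fx=2,fy=2,interpolation=2))
t=cv2.imread("pics/scene0.png")[70:300,180:520];cv2.imwrite("pics/scene0c.png",cv2.resize(t,None,fx=2.3,fy=2.3,interpolation=2))
```

```text
(no output)
```

View pics/top0c.png

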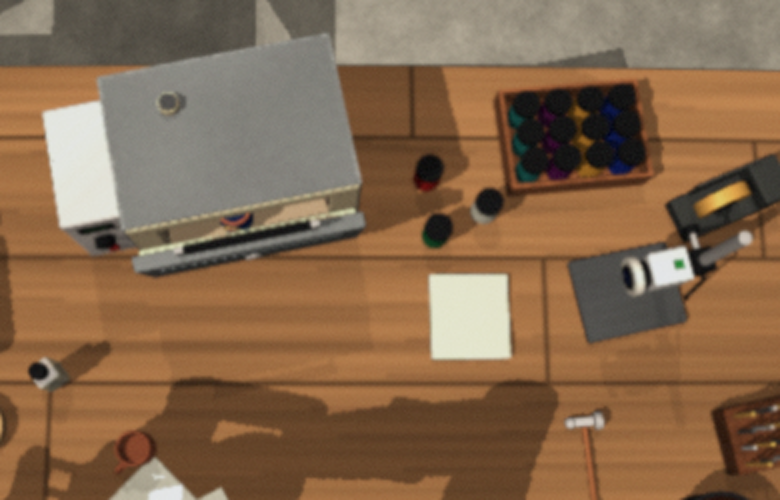

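View pics/scene0c.png

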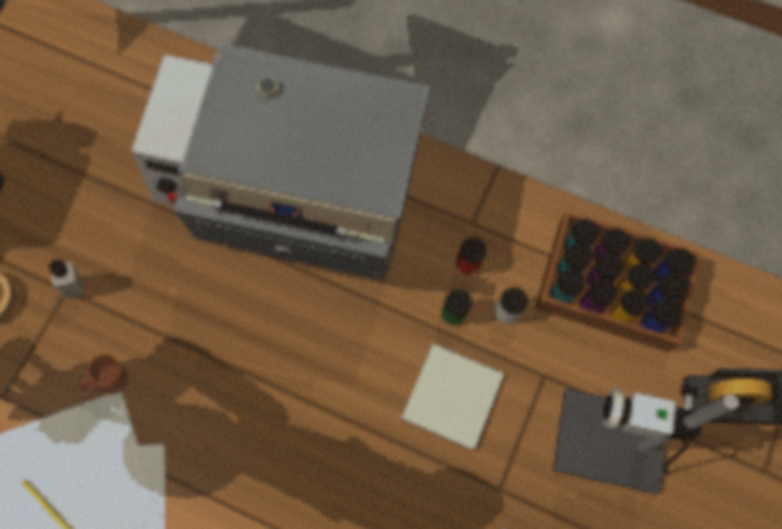

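```bash
cat > h.py <<'E'
import numpy as np
from rig import robot
from scipy.spatial.transform import Rotation as R
from scipy.optimize import least_squares
def cam(name,obs=None):
    m=robot.camera_model(name)
    if name=="wrist":
        T=np.array(m["T_tool_cam"]);Rt=R.from_quat(obs["tool_rot"]).as_matrix()
        return m,Rt@T[:3,:3],Rt@T[:3,3]+obs["position"]
    return m,R.from_quat(m["orientation"]).as_matrix(),np.array(m["xyz"])
def proj(c,P):
    m,Rc,t=c;p=(np.atleast_2d(P)-t)@Rc;s=p[:,:2]/p[:,2:];s=s*(1+m["k1"]*(s**2).sum(1,keepdims=True))
    return s*[m["fx"],m["fy"]]+[m["cx"],m["cy"]]
def ray(c,uv):
    m,Rc,t=c;d=(np.array(uv,float)-[m["cx"],m["cy"]])/[m["fx"],m["fy"]];s=d.copy()
    for _ in range(20):s=d/(1+m["k1"]*(s**2).sum())
    v=Rc@np.r_[s,1];return t,v/np.linalg.norm(v)
def atz(c,uv,z):
    t,v=ray(c,uv);return t+v*(z-t[2])/v[2]
def place(p,L):
    c,s=np.cos(p[2]),np.sin(p[2]);L=np.atleast_2d(L)
    return np.c_[p[0]+c*L[:,0]-s*L[:,1],p[1]+s*L[:,0]+c*L[:,1],L[:,2]]
def fit(views,L,p0):
    f=lambda p:np.concatenate([(proj(c,place(p,L))-uv).ravel() for c,uv in views])
    r=least_squares(f,p0,loss="soft_l1");return r.x,np.round(f(r.x).reshape(-1,2),1).tolist()
E
python3 - <<'E'
from h import *
T=cam("top");S=cam("scene")
t=lambda a:np.array(a)/2+[150,50]
s=lambda a:np.array(a)/2.3+[180,70]
kl=np.array([[220,160,232],[220,-160,232],[0,-160,232],[0,160,232]])/1e3
print("kiln",*fit([(T,t([[99,78],[329,36],[358,183],[122,228]])),(S,s([[224,46],[429,87],[400,215],[183,178]]))],kl,[.5,.2,.1]))
tl=np.array([[65,60,12],[65,-60,12],[-65,-60,12],[-65,60,12]])/1e3
print("tile",*fit([(T,t([[429,274],[509,273],[511,359],[431,360]])),(S,s([[434,346],[504,375],[477,448],[402,417]]))],tl,[.4,-.1,0]))
# camera: x axis backwards from lens; base 160(x) x130(y)?
for w,(a,b) in {"160x":(80,65),"130x":(65,80)}.items():
    cl=np.array([[-a,b,14],[a,b,14],[a,-b,14],[-a,-b,14]])/1e3
    for yaw in(-1.3,-1.7):
        print("cam",w,*fit([(T,t([[588,342],[570,262],[663,242],[687,322]])[[1,2,3,0]]),(S,s([[562,391],[668,405],[662,492],[554,470]]))],cl,[.4,-.4,yaw]))
print("ring",atz(T,t([634,276]),.19),atz(S,s([614,408]),.19))
for n,c,r in [("flask",T,[166,231,184,247]),("flask",S,[199,180,215,202]),("blank",T,[208,264,228,287]),("blank",S,[216,221,235,243]),("red",T,[358,130,370,145]),("red",S,[377,174,390,186]),("green",T,[362,161,378,176]),("white",T,[386,148,404,164]),("white",S,[397,196,409,216])]:
    r=np.array(r);print(n,atz(c,(r[:2]+r[2:])/2,.04).round(3))
E
```

```text
kiln [0.64713415 0.11084144 0.20597159] [[-0.7, -0.7], [0.4, -2.3], [3.0, 0.3], [0.9, 2.0], [-1.9, -1.0], [0.3, -0.2], [-0.3, 2.5], [-1.8, -2.1]]
tile [ 0.53786837 -0.21641419  0.00865306] [[0.7, -0.1], [-0.3, 0.1], [0.4, -0.6], [0.8, -0.8], [-0.6, -0.8], [-0.1, -0.0], [-1.6, 1.2], [-0.6, 0.5]]
cam 160x [ 0.57653479 -0.45901286 -1.34166927] [[-1.8, -0.3], [0.6, -1.6], [0.6, -1.3], [0.6, 0.6], [0.4, -1.2], [-0.4, 1.9], [-1.0, 0.7], [-0.7, 0.4]]
cam 160x [ 0.57653479 -0.45901286 -1.34166929] [[-1.8, -0.3], [0.6, -1.6], [0.6, -1.3], [0.6, 0.6], [0.4, -1.2], [-0.4, 1.9], [-1.0, 0.7], [-0.7, 0.4]]
cam 130x [ 0.58024559 -0.45882135 -1.44106186] [[3.5, -9.6], [-2.5, -4.7], [-4.7, 5.9], [3.6, 1.4], [7.9, -6.4], [-2.1, -1.7], [-8.1, 4.4], [1.5, 2.2]]
cam 130x [ 0.58024562 -0.45882134 -1.44105889] [[3.5, -9.6], [-2.5, -4.7], [-4.7, 5.9], [3.6, 1.4], [7.9, -6.4], [-2.1, -1.7], [-8.1, 4.4], [1.5, 2.2]]
ring [ 0.56496036 -0.41154542  0.19      ] [ 0.56824476 -0.41213467  0.19      ]
flask [0.44  0.411 0.04 ]
flask [0.445 0.419 0.04 ]
blank [0.334 0.28  0.04 ]
blank [0.339 0.282 0.04 ]
red [ 0.751 -0.152  0.04 ]
red [ 0.758 -0.149  0.04 ]
green [ 0.654 -0.168  0.04 ]
white [ 0.693 -0.245  0.04 ]
white [ 0.694 -0.25   0.04 ]
```

```bash
cat >> h.py <<'E'
K=np.array([.647,.111,.206])
def bar(th,y=0):return [-(.014*np.cos(th)+.205*np.sin(th)),y,.055+.205*np.cos(th)-.014*np.sin(th)]
def goal(pos,Rg,obs=None):
    """dp mm, delta_rot from current pose to goal"""
    o=obs or robot.get_obs();Rt=R.from_quat(o["tool_rot"])
    print("dp",np.round(Rt.inv().apply(np.array(pos)-o["position"])*1e3,1).tolist(),"rot",np.round((Rt.inv()*R.from_matrix(Rg)).as_rotvec(),3).tolist(),"t",round(o["time"],2))
def down(az):  # tool z down, tool y at azimuth az
    y=np.array([np.cos(az),np.sin(az),0]);z=np.array([0,0,-1.]);return np.c_[np.cross(y,z),y,z]
def lean(az,a=np.pi/4): # fingers forward(az)&down by a, tool y = left(+) sign flipped so tool x up/back..
    f=np.array([np.cos(az),np.sin(az),0]);z=f*np.cos(a)-np.array([0,0,np.sin(a)]);y=np.array([-f[1],f[0],0]);return np.c_[np.cross(y,z),y,z]
E
python3 - <<'E'
from h import *
T=cam("top");S=cam("scene")
t=lambda a:np.array(a)/2+[150,50]
s=lambda a:np.array(a)/2.3+[180,70]
ut=t([[178,248],[316,224]]);us=s([[220,208],[338,233]])
f=lambda p:np.concatenate([(proj(c,place(K+[p[1],p[2],0],[bar(p[0],.082),bar(p[0],-.082)]))-u).ravel() for c,u in((T,ut),(S,us))])
r=least_squares(f,[.2,0,0]);print(r.x,f(r.x).round(1))
r=least_squares(lambda a:f([a[0],0,0]),[.2]);print(r.x,f([r.x[0],0,0]).round(1))
b=place(K,[bar(r.x[0])])[0];print("bar",b)
goal(b+[-.06,0,.13],down(.206))
E
```

```text
[-0.06818877 -0.04621839 -0.00821907] [ 3.3  1.  -2.2  0.2 -0.1 -1.  -0.6 -0.9]
[0.15430706] [ 4.   0.7 -1.8 -0.   0.7 -0.7 -0.1 -0.6]
bar [0.60261743 0.10172563 0.25541251]
dp [-506.1, -404.3, -162.9] rot [-0.0, -0.0, 1.139] t 1.3
```

```bash
python3 -m jog '{"dp":[[0,0,-50],[0,0,-100],[-40,-32,-140],[-80,-64,-163],[-120,-96,-163],[-160,-128,-163],[-200,-160,-163],[-240,-192,-163],[-280,-224,-163],[-320,-256,-163],[-360,-288,-163],[-400,-320,-163]],"delta_rot":[[0,0,0],[0,0,0],[0,0,0.12],[0,0,0.24],[0,0,0.36],[0,0,0.48],[0,0,0.6],[0,0,0.72],[0,0,0.84],[0,0,0.96],[0,0,1.08],[0,0,1.139]],"gripper":[1,1,1,1,1,1,1,1,1,1,1,1]}'
python3 - <<'E'
from h import *
b=np.array([.6026,.1017,.2554]);goal(b+[-.06,0,.13],down(.206))
E
```

```text
time: 2.5
position: [0.4411, 0.2285, 0.3859]
tool_rot: [0.632, 0.775, 0.0, 0.0]
ft_force: [1.1, 1.5, 0.0]
grip_width: 0.0871
grip_force: 0.0
dp [-144.6, 74.0, 0.5] rot [0.001, -0.0, -0.004] t 2.5
```

```bash
python3 -m jog '{"dp":[[-40,20,0],[-80,40,0],[-120,60,0],[-145,74,0],[-145,74,0],[-145,74,0]],"delta_rot":[[0,0,0],[0,0,0],[0,0,0],[0,0,0],[0,0,0],[0,0,0]],"gripper":[1,1,1,1,1,1]}'
python3 - <<'E'
from h import *
import cv2
o=robot.get_obs();im=robot.camera("wrist");cv2.imwrite("pics/w1.png",im[:,:,::-1])
c=cam("wrist",o)
print(o["position"],o["q"].round(2))
r=robot.search_frame("door_bar","wrist");print(r[:2])
for th in(0,.15,.3):print(th,proj(c,place(K,[bar(th,.082),bar(th,-.082)])).round(0).tolist())
print(proj(c,place(K,[[0,.16,.232],[0,-.16,.232]])).round().tolist())
E
```

```text
time: 3.1
position: [0.5422, 0.1031, 0.3852]
tool_rot: [0.631, 0.776, -0.0, -0.001]
ft_force: [-0.9, 0.6, 0.3]
grip_width: 0.0867
grip_force: 0.0
[0.54216007 0.10313258 0.3851695 ] [-0.01  0.28  1.38  0.    1.48 -0.22]
[{'rect': [364.1, 32.8, 403.8, 322.0], 'score': 0.87}]
0 [[425.0, 120.0], [409.0, 287.0]]
0.15 [[388.0, 119.0], [379.0, 285.0]]
0.3 [[354.0, 119.0], [349.0, 281.0]]
[[437.0, 29.0], [409.0, 332.0]]
```

View pics/w1.png

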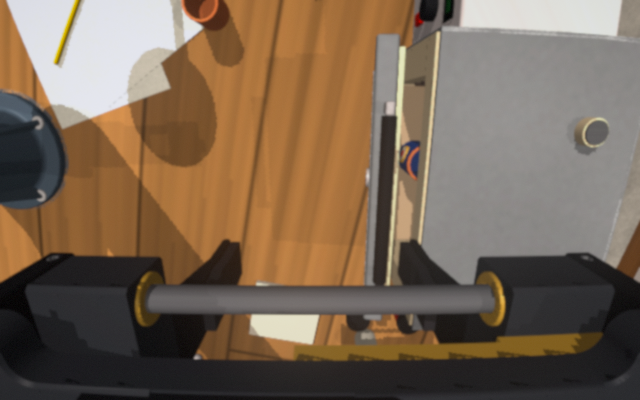

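Run:
```python
from h import *
import cv2
im=cv2.imread("pics/w1.png").astype(int)
sat=im[:,:,2]-im[:,:,0]
for r in range(45,245,25):
    print(r,[ (int(x),int(sat[r,x]),int(im[r,x].sum()//3)) for x in range(372,450,6)])
o=robot.get_obs();c=cam("wrist",o)
b=place(K,[bar(.154)])[0]
goal(b+[0,0,-.019],down(.206))
```

```text
45 [(372, 102, 111), (378, 5, 133), (384, 4, 149), (390, 5, 149), (396, 5, 143), (402, 56, 107), (408, 95, 106), (414, 24, 85), (420, 37, 98), (426, 35, 93), (432, 36, 98), (438, 59, 181), (444, 5, 140)]
70 [(372, 94, 115), (378, 6, 144), (384, 5, 147), (390, 5, 147), (396, 6, 132), (402, 41, 212), (408, 36, 100), (414, 36, 100), (420, 36, 100), (426, 35, 98), (432, 38, 112), (438, 14, 123), (444, 4, 142)]
95 [(372, 45, 118), (378, 6, 147), (384, 6, 148), (390, 5, 148), (396, 22, 148), (402, 46, 184), (408, 47, 112), (414, 48, 112), (420, 46, 113), (426, 37, 101), (432, 60, 180), (438, 4, 141), (444, 5, 142)]
120 [(372, 18, 112), (378, 7, 145), (384, 12, 40), (390, 9, 46), (396, 26, 106), (402, 70, 171), (408, 48, 112), (414, 48, 112), (420, 47, 111), (426, 36, 102), (432, 53, 165), (438, 4, 143), (444, 5, 142)]
145 [(372, 9, 109), (378, 8, 136), (384, 14, 43), (390, 12, 46), (396, 43, 175), (402, 24, 105), (408, -14, 73), (414, -53, 61), (420, 25, 87), (426, 37, 116), (432, 8, 128), (438, 4, 142), (444, 5, 144)]
170 [(372, 9, 122), (378, 9, 104), (384, 12, 46), (390, 10, 47), (396, 54, 173), (402, 38, 100), (408, 111, 108), (414, -44, 58), (420, 35, 103), (426, 60, 195), (432, 6, 141), (438, 5, 143), (444, 6, 140)]
195 [(372, 9, 135), (378, 13, 58), (384, 14, 47), (390, 16, 49), (396, 48, 150), (402, 73, 162), (408, 47, 111), (414, 46, 110), (420, 37, 104), (426, 31, 135), (432, 7, 141), (438, 5, 141), (444, 5, 141)]
220 [(372, 8, 141), (378, 15, 43), (384, 12, 49), (390, 39, 116), (396, 54, 120), (402, 73, 163), (408, 73, 162), (414, 38, 104), (420, 56, 165), (426, 5, 139), (432, 6, 141), (438, 5, 139), (444, 5, 139)]
dp [-15.2, 59.5, 149.1] rot [-0.001, -0.001, 0.001] t 3.2
```

```bash
python3 -m jog '{"dp":[[-15,40,0],[-15,60,10],[-15,60,50],[-15,60,90],[-15,60,120],[-15,60,140],[-15,60,149],[-15,60,149],[-15,60,149],[-15,60,149],[-15,60,149],[-15,60,149]],"delta_rot":[[0,0,0],[0,0,0],[0,0,0],[0,0,0],[0,0,0],[0,0,0],[0,0,0],[0,0,0],[0,0,0],[0,0,0],[0,0,0],[0,0,0]],"gripper":[-0.1,-0.1,-0.1,-0.1,-0.1,-0.1,-0.1,-0.6,-1,-1,-1,-1]}' 40
python3 - <<'E'
from h import *
o=robot.get_obs();p=o["position"]+[0,0,.019];print(o["ft_force"],o["q"].round(2))
d=p-np.r_[K[:2],0];c,s=np.cos(K[2]),np.sin(K[2]);L=[c*d[0]+s*d[1],-s*d[0]+c*d[1],d[2]];print("local",L)
Rt=R.from_quat(o["tool_rot"]);th0=.154
for th in np.linspace(th0,1.57,21)[1:]:
    D=place([0,0,K[2]],[np.array(bar(th))-bar(th0)])[0];print(round(th,2),Rt.inv().apply(D*1e3).round(0).tolist())
E
```

```text
time: 4.4
position: [0.6043, 0.1011, 0.238]
tool_rot: [0.631, 0.776, 0.0, 0.001]
ft_force: [-1.6, 1.1, 5.0]
grip_width: 0.0129
grip_force: 40.0
[-1.64808227  1.06744409  5.02132529] [-0.02  0.49  1.45 -0.    1.2  -0.22]
local [np.float64(-0.04383739243985298), np.float64(-0.0009905865027090028), np.float64(0.2569695115061984)]
0.22 [0.0, -14.0, 4.0]
0.3 [0.0, -28.0, 8.0]
0.37 [0.0, -41.0, 14.0]
0.44 [0.0, -54.0, 21.0]
0.51 [0.0, -67.0, 28.0]
0.58 [0.0, -79.0, 36.0]
0.65 [0.0, -90.0, 46.0]
0.72 [0.0, -101.0, 55.0]
0.79 [0.0, -110.0, 66.0]
0.86 [0.0, -120.0, 77.0]
0.93 [0.0, -128.0, 89.0]
1.0 [0.0, -135.0, 102.0]
1.07 [0.0, -142.0, 115.0]
1.15 [0.0, -147.0, 128.0]
1.22 [0.0, -152.0, 142.0]
1.29 [0.0, -156.0, 156.0]
1.36 [0.0, -158.0, 171.0]
1.43 [0.0, -160.0, 185.0]
1.5 [0.0, -160.0, 200.0]
1.57 [0.0, -160.0, 214.0]
```

```bash
python3 -m jog '{"dp":[[0,-14,4],[0,-28,8],[0,-41,14],[0,-54,21],[0,-67,28],[0,-79,36],[0,-90,46],[0,-101,55],[0,-110,66],[0,-120,77],[0,-128,89],[0,-135,102]],"delta_rot":[[0,0,0],[0,0,0],[0,0,0],[0,0,0],[0,0,0],[0,0,0],[0,0,0],[0,0,0],[0,0,0],[0,0,0],[0,0,0],[0,0,0]],"gripper":[-1,-1,-1,-1,-1,-1,-1,-1,-1,-1,-1,-1]}'
python3 -m jog '{"dp":[[0,-7,13],[0,-12,26],[0,-17,40],[0,-21,54],[0,-23,69],[0,-25,83],[0,-25,98],[0,-25,112],[0,-25,116],[0,-25,118],[0,-25,118]],"delta_rot":[[0,0,0],[0,0,0],[0,0,0],[0,0,0],[0,0,0],[0,0,0],[0,0,0],[0,0,0],[0,0,0],[0,0,0],[0,0,0]],"gripper":[-1,-1,-1,-1,-1,-1,-1,-1,-1,-1,-1]}'
```

```text
time: 5.6
position: [0.4735, 0.0743, 0.1355]
tool_rot: [0.631, 0.776, 0.002, 0.002]
ft_force: [-0.5, 4.8, 3.1]
grip_width: 0.0126
grip_force: 40.0
time: 6.7
position: [0.4474, 0.0688, 0.0164]
tool_rot: [0.631, 0.776, 0.0, -0.0]
ft_force: [-0.7, 5.1, -6.4]
grip_width: 0.0121
grip_force: 40.1
```

```bash
python3 -m jog '{"dp":[[0,0,0],[0,0,0],[0,0,0],[0,0,-40],[0,0,-80],[0,0,-120],[0,0,-160],[0,0,-200],[0,0,-240],[0,0,-240]],"delta_rot":[[0,0,0],[0,0,0],[0,0,0],[0,0,0],[0,0,0],[0,0,0],[0,0,0],[0,0,0],[0,0,0],[0,0,0]],"gripper":[-0.35,-0.35,-0.35,-0.35,-0.35,1,1,1,1,1]}'
python3 - <<'E'
from h import *
p=place(K,[[-.12,0,.22]])[0]
goal(p,lean(.206));o=robot.get_obs();print(o["q"].round(2),o["position"])
E
```

```text
time: 7.7
position: [0.4512, 0.0678, 0.2621]
tool_rot: [0.631, 0.776, 0.004, 0.006]
ft_force: [0.4, -0.5, 0.1]
grip_width: 0.0601
grip_force: 0.0
dp [2.4, 79.9, 43.1] rot [-0.607, -0.601, -1.483] t 7.7
[-0.1   0.24  1.8  -0.    1.09 -0.3 ] [0.45124323 0.06781783 0.26211065]
```

```bash
python3 -m jog '{"dp":[[0,0,0],[0,0,0],[0,10,0],[0,20,0],[0,30,0],[0,40,0],[0,50,10],[0,60,20],[0,70,30],[0,80,43],[2,80,43],[2,80,43]],"delta_rot":[[-0.05,-0.05,-0.123],[-0.1,-0.1,-0.246],[-0.15,-0.15,-0.37],[-0.2,-0.2,-0.494],[-0.25,-0.25,-0.618],[-0.3,-0.3,-0.741],[-0.35,-0.35,-0.865],[-0.4,-0.4,-0.988],[-0.45,-0.45,-1.11],[-0.505,-0.5,-1.236],[-0.556,-0.55,-1.36],[-0.607,-0.601,-1.483]],"gripper":[1,1,1,1,1,1,1,1,1,1,1,1]}'
python3 -m jog '{"dp":[[0,0,0],[0,0,0]],"delta_rot":[[0,0,0],[0,0,0]],"gripper":[1,1]}'
python3 - <<'E'
from h import *
import cv2
o=robot.get_obs();im=robot.camera("wrist");cv2.imwrite("pics/w2.png",im[:,:,::-1])
c=cam("wrist",o)
print(o["position"],o["q"].round(2))
for n in("mug","medallion"):print(robot.search_frame(n,"wrist")[:2])
print(proj(c,place(K,[[0,.12,.204],[0,-.12,.204],[0,.12,.062],[0,-.12,.062],[.035,0,.062]])).round().tolist())
E
```

```text
time: 8.9
position: [0.5172, 0.0964, 0.2212]
tool_rot: [0.082, 0.951, 0.055, 0.292]
ft_force: [0.5, 0.5, 0.5]
grip_width: 0.0871
grip_force: 0.0
time: 9.1
position: [0.5175, 0.0962, 0.2217]
tool_rot: [0.084, 0.951, 0.055, 0.292]
ft_force: [0.0, -0.1, 0.8]
grip_width: 0.087
grip_force: 0.0
[0.51749595 0.09618541 0.22171571] [-0.09  0.27  2.14  0.67  0.18 -2.12]
[{'rect': [327.9, 190.4, 384.4, 254.7], 'score': 0.87}, {'rect': [106.8, 1.2, 616.7, 358.2], 'score': 0.73}]
[{'rect': [345.0, 201.7, 367.4, 218.3], 'score': 0.84}]
[[484.0, 268.0], [233.0, 339.0], [426.0, 155.0], [234.0, 222.0], [334.0, 207.0]]
```

View pics/w2.png

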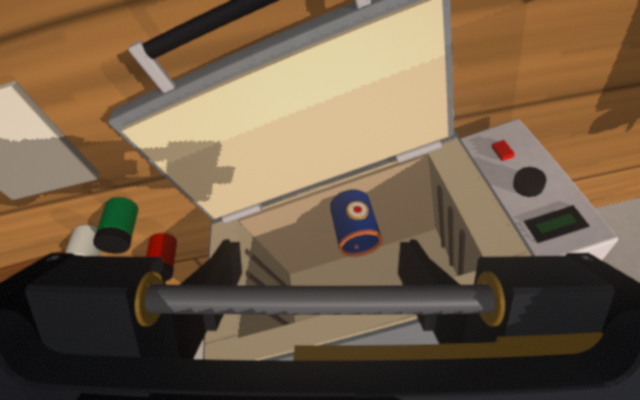

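```bash
cat >> h.py <<'E'
def fk(q,P):
    a,h,L1,L2,e,L3,d=P
    Rz=lambda t:R.from_euler("z",t).as_matrix();Ry=lambda t:R.from_euler("y",t).as_matrix()
    R1=Rz(q[0]);R2=R1@Ry(q[1]);R3=R2@Ry(q[2]);R4=R3@Rz(SG*q[3]);R5=R4@Ry(q[4]);R6=R5@Rz(q[5])
    p=R1@[a,d,h]+R2@[0,0,L1]+R3@[e,0,L2]+R6@[0,0,L3]
    return p,R6@Rz(np.pi/2*TW)
SG=1;TW=0
E
python3 - <<'E'
from h import *
import h
D=[([1.16651756,.528479,1.43389252,0,1.18139725,-.178506],[0.13959828,0.60846159,0.22156684]),
([-.01,.28,1.38,0,1.48,-.22],[0.54216,0.10313,0.38517]),([-.02,.49,1.45,0,1.2,-.22],[.6043,.1011,.238]),([-.1,.24,1.8,0,1.09,-.3],[.45124,.06782,.26211])]
o=robot.get_obs();D.append((o["q"],o["position"]));Rt=R.from_quat(o["tool_rot"]).as_matrix()
print("tool z",Rt[:,2],"y",Rt[:,1], o["q"].round(3))
for sg in(1,-1):
    h.SG=sg
    r=least_squares(lambda P:np.concatenate([fk(q,P)[0]-p for q,p in D]),[0.05,.35,.4,.4,0,.3,.11]);print(sg,r.x.round(3),(r.fun.reshape(-1,3)*1e3).round(1).tolist())
    print(fk(o["q"],r.x)[1].round(2).tolist(),Rt.round(2).tolist())
E
```

```text
tool z [ 0.56659483  0.05636197 -0.82206668] y [0.12523167 0.98017848 0.15351602] [-0.093  0.272  2.135  0.674  0.175 -2.123]
1 [0.002 0.261 0.591 0.387 0.109 0.301 0.111] [[-0.0, 0.8, -0.1], [0.2, 2.8, -0.6], [-0.4, -1.8, 1.7], [-0.9, -1.1, -0.7], [0.1, -0.2, -0.3]]
[[-0.13, -0.81, 0.57], [-0.98, 0.19, 0.06], [-0.15, -0.55, -0.82]] [[-0.81, 0.13, 0.57], [0.19, 0.98, 0.06], [-0.55, 0.15, -0.82]]
-1 [0.04  0.162 0.572 0.344 0.074 0.231 0.123] [[-9.6, 7.8, 4.0], [-6.5, 14.4, -8.5], [1.8, 9.7, 4.9], [10.8, 9.4, 3.3], [-12.3, -45.5, -3.8]]
[[0.72, -0.43, 0.55], [-0.41, -0.9, -0.16], [0.56, -0.11, -0.82]] [[-0.81, 0.13, 0.57], [0.19, 0.98, 0.06], [-0.55, 0.15, -0.82]]
```

```bash
sed -i 's/^SG=1;TW=0/SG=1;TW=1\nP=np.array([.002,.261,.591,.387,.109,.301,.111])\nLO=np.array([-3.05,-.73,.24,-1.4,.03,-2.8]);HI=np.array([3.05,2.17,2.42,4.54,2.6,2.8])\ndef ik(p,Rg,q0):\n    def f(q):\n        x,Rq=fk(q,P);return np.r_[(x-p)*5,(R.from_matrix(Rq).inv()*R.from_matrix(Rg)).as_rotvec()]\n    best=None\n    for q in [q0]+[np.array([q0[0],.5,1.5,a,.6,b]) for a in(0,1.5,3) for b in(-2,0,2)]:\n        r=least_squares(f,np.clip(q,LO,HI),bounds=(LO,HI))\n        if best is None or r.cost<best.cost-1e-6:best=r\n    return best.x.round(2).tolist(),best.cost/" h.py; sed -i 's#best.cost/"#best.cost#' h.py; sed -n '/^LO/,$p' h.py | tail -5
```

```text
bash: unexpected EOF while looking for matching `"'
```

```bash
sed -i 's#return best.x.round(2).tolist(),best.cost/.*#return best.x.round(2).tolist(),best.cost#' h.py
python3 - <<'E'
from h import *
import cv2
o=robot.get_obs();c=cam("wrist",o);T=cam("top");S=cam("scene")
im=cv2.imread("pics/w2.png").astype(int);b,g,r=[im[:,:,i] for i in range(3)]
blue=(b-r>25);blue[:, :300]=0;blue[:,420:]=0;blue[:170]=0;blue[270:]=0
n,l,st,ce=cv2.connectedComponentsWithStats(blue.astype(np.uint8));print(st[1:][st[1:,4]>50].tolist())
a=np.linspace(0,2*np.pi,60)
cyl=np.r_[np.c_[.025*np.cos(a),.025*np.sin(a),0*a],np.c_[.025*np.cos(a),.025*np.sin(a),0*a+.064]]+[0,0,.062]
rect=np.array([327.9,190.4,384.4,254.7]);med=np.array([356.2,210.])
def f(p):
    q=proj(c,place(p,cyl));m=proj(c,place(p,[[-.0265,0,.096]]))[0]
    return np.r_[(np.r_[q.min(0),q.max(0)]-rect)*.7,m-med]
p0=np.r_[place(K,[[.035,-.01,0]])[0][:2],.2]
r=least_squares(f,p0);print(r.x,f(r.x).round(1))
d=r.x[:2]-K[:2];print("local",np.cos(K[2])*d[0]+np.sin(K[2])*d[1],-np.sin(K[2])*d[0]+np.cos(K[2])*d[1])
M=r.x
q0=o["q"]
for az in(M[2],M[2]+.3,M[2]-.3,.2):
  for deg in(35,40,45,50):
    A=np.radians(deg);Rg=lean(az,A)
    for nm,Rq in(("dn",Rg),("up",Rg@np.diag([-1,-1,1]))):
        g=np.r_[M[:2],.062+.036]+Rg[:,2]*.019
        print(round(az,2),deg,nm,ik(g,Rq,q0))
E
```

```text
[[337, 191, 40, 47, 887], [347, 236, 29, 15, 289]]
[ 0.67935745  0.13873158 -0.08182982] [ 1.1 -1.5 -1.   1.6  0.1  0.1]
local 0.03734569789771877 0.020526655361972096Traceback (most recent call last):
  File "<stdin>", line 23, in <module>
NameError: name 'ik' is not defined. Did you mean: 'fk'?
```

```bash
cat >> h.py <<'E'
TW=1
P=np.array([.002,.261,.591,.387,.109,.301,.111])
LO=np.array([-3.05,-.73,.24,-1.4,.02,-2.8]);HI=np.array([3.05,2.17,2.42,4.54,2.6,2.8])
def ik(p,Rg,q0):
    def f(q):
        x,Rq=fk(q,P);return np.r_[(x-p)*5,(R.from_matrix(Rq).inv()*R.from_matrix(Rg)).as_rotvec()]
    rs=[least_squares(f,np.clip(q,LO,HI),bounds=(LO,HI)) for q in [q0]+[np.array([q0[0],.5,1.5,a,.6,b]) for a in(0,1.5,3) for b in(-2,0,2)]]
    r=min(rs,key=lambda r:r.cost if r.cost>1e-6 else np.linalg.norm(r.x-q0)*1e-9);return r.x.round(2).tolist(),round(r.cost,6)
E
python3 - <<'E'
from h import *
o=robot.get_obs();q0=o["q"];M=np.array([.6794,.1387,-.082])
for az in(M[2],M[2]+.3,.3):
  for deg in(40,45,50):
    A=np.radians(deg);Rg=lean(az,A)
    for nm,Rq in(("dn",Rg),("up",Rg@np.diag([-1,-1,1]))):
      for back in(0,.1):
        g=np.r_[M[:2],.062+.036]+Rg[:,2]*(.019-back)
        print(round(az,2),deg,nm,back,ik(g,Rq,q0))
E
```

```text
-0.08 40 dn 0 ([0.1, 0.79, 1.94, 3.45, 0.47, 1.41], np.float64(0.0))
-0.08 40 dn 0.1 ([0.13, 0.62, 2.1, 3.51, 0.47, 1.38], np.float64(0.0))
-0.08 40 up 0 ([0.1, 0.79, 1.94, 3.45, 0.47, -1.73], np.float64(0.0))
-0.08 40 up 0.1 ([0.13, 0.62, 2.1, 3.51, 0.47, -1.76], np.float64(0.0))
-0.08 45 dn 0 ([0.09, 0.76, 1.9, 3.54, 0.31, 1.31], np.float64(0.0))
-0.08 45 dn 0.1 ([0.12, 0.58, 2.03, 3.68, 0.28, 1.19], np.float64(0.0))
-0.08 45 up 0 ([0.09, 0.76, 1.9, 3.54, 0.31, -1.83], np.float64(0.0))
-0.08 45 up 0.1 ([0.12, 0.58, 2.03, 3.68, 0.28, -1.95], np.float64(0.0))
-0.08 50 dn 0 ([0.08, 0.73, 1.85, 3.82, 0.17, 1.03], np.float64(0.0))
-0.08 50 dn 0.1 ([0.11, 0.54, 1.96, 4.29, 0.13, 0.57], np.float64(0.0))
-0.08 50 up 0 ([0.08, 0.73, 1.85, 3.82, 0.17, -2.11], np.float64(0.0))
-0.08 50 up 0.1 ([0.11, 0.54, 1.96, 4.29, 0.13, -2.57], np.float64(0.0))
0.22 40 dn 0 ([-0.04, 0.79, 1.97, 2.73, 0.51, 1.77], np.float64(0.0))
0.22 40 dn 0.1 ([-0.09, 0.62, 2.15, 2.65, 0.52, 1.8], np.float64(0.0))
0.22 40 up 0 ([-0.04, 0.79, 1.97, 2.73, 0.51, -1.37], np.float64(0.0))
0.22 40 up 0.1 ([-0.09, 0.62, 2.15, 
[... 743 characters left out ...]
))
0.3 40 up 0 ([-0.08, 0.79, 1.97, 2.55, 0.53, -1.29], np.float64(0.0))
0.3 40 up 0.1 ([-0.15, 0.62, 2.14, 2.45, 0.55, -1.25], np.float64(0.0))
0.3 45 dn 0 ([-0.06, 0.75, 1.92, 2.4, 0.38, 2.02], np.float64(0.0))
0.3 45 dn 0.1 ([-0.13, 0.57, 2.07, 2.22, 0.38, 2.14], np.float64(0.0))
0.3 45 up 0 ([-0.06, 0.75, 1.92, 2.4, 0.38, -1.12], np.float64(0.0))
0.3 45 up 0.1 ([-0.13, 0.57, 2.07, 2.22, 0.38, -1.0], np.float64(0.0))
0.3 50 dn 0 ([-0.05, 0.73, 1.87, 2.08, 0.26, 2.35], np.float64(0.0))
0.3 50 dn 0.1 ([-0.1, 0.53, 2.0, 1.74, 0.26, 2.65], np.float64(0.0))
0.3 50 up 0 ([-0.05, 0.73, 1.87, 2.08, 0.26, -0.8], np.float64(0.0))
0.3 50 up 0.1 ([-0.1, 0.53, 2.0, 1.74, 0.26, -0.49], np.float64(0.0))
```

```bash
python3 -m jog '{"dp":[[0,0,-5],[0,0,-10],[0,0,-15],[0,0,-20],[0,0,-25],[0,0,-30],[0,0,-30],[0,0,-30],[0,0,-30],[0,0,-30],[0,0,-30],[0,0,-30]],"delta_rot":[[0,0,0.149],[0,0,0.298],[0,0,0.447],[0,0,0.596],[0,0,0.745],[0,0,0.894],[0,0,1.043],[0,0,1.192],[0,0,1.341],[0,0,1.49],[0,0,1.639],[0,0,1.788]],"gripper":[1,1,1,1,1,1,1,1,1,1,1,1]}'
python3 - <<'E'
from h import *
o=robot.get_obs();print(o["q"].round(2))
az=.35;Rg=lean(az,np.radians(40))@np.diag([-1,-1,1])
g=place(K,[[.033,.0205,.098]])[0]+Rg[:,2]*(.019-.13)+[0,0,.02];print(g,ik(g,Rg,o["q"]))
goal(g,Rg)
E
```

```text
time: 10.45
position: [0.5008, 0.0949, 0.247]
tool_rot: [0.795, 0.529, 0.264, 0.14]
ft_force: [-0.1, -0.1, -0.5]
grip_width: 0.0872
grip_force: 0.0
[-0.1   0.19  2.14  0.5   0.24 -0.16]
[0.59523334 0.10865967 0.18934942] ([-0.22, 0.51, 2.17, 2.19, 0.53, -1.08], np.float64(0.0))
dp [25.5, 37.9, 101.7] rot [0.01, 0.325, 0.88] t 10.45
```

```bash
python3 -m jog '{"dp":[[0,0,0],[0,0,0],[3,4,10],[5,8,20],[8,12,30],[10,15,40],[12,18,50],[12,20,50],[12,20,50],[12,20,50],[12,20,50],[12,20,50]],"delta_rot":[[0,0.04,0.11],[0,0.08,0.22],[0,0.12,0.33],[0,0.16,0.44],[0,0.2,0.55],[0,0.24,0.66],[0,0.28,0.77],[0,0.325,0.88],[0.01,0.325,0.88],[0.01,0.325,0.88],[0.01,0.325,0.88],[0.01,0.325,0.88]],"gripper":[1,1,1,1,1,1,1,1,1,1,1,1]}'
python3 - <<'E'
from h import *
o=robot.get_obs();print(o["q"].round(2))
az=.35;Rg=lean(az,np.radians(40))
g=place(K,[[.033,.0205,.098]])[0]+Rg[:,2]*(.019-.13)+[0,0,.02];print(g)
goal(g,Rg);goal(g,Rg@np.diag([-1,-1,1]))
E
```

```text
time: 11.65
position: [0.5483, 0.1009, 0.2193]
tool_rot: [0.892, 0.161, 0.416, -0.073]
ft_force: [-0.3, -0.7, 0.4]
grip_width: 0.0868
grip_force: 0.0
[-0.28  0.4   2.26  2.07  0.54 -1.01]
[0.59523334 0.10865967 0.18934942]
dp [7.1, 9.0, 55.1] rot [-0.0, -0.003, -3.135] t 11.65
dp [7.1, 9.0, 55.1] rot [-0.002, 0.0, 0.006] t 11.65
```

```bash
python3 -m jog '{"dp":[[0,0,0],[0,0,0],[0,0,0],[0,0,0],[0,0,0],[0,0,0],[0,0,0],[0,0,0],[0,0,0],[0,0,0],[0,0,0],[0,0,0]],"delta_rot":[[0,0,0.149],[0,0,0.298],[0,0,0.447],[0,0,0.596],[0,0,0.745],[0,0,0.894],[0,0,1.043],[0,0,1.192],[0,0,1.341],[0,0,1.49],[0,0,1.639],[0,0,1.788]],"gripper":[1,1,1,1,1,1,1,1,1,1,1,1]}'
python3 -m jog '{"dp":[[0,0,0],[0,0,0],[0,0,0],[0,0,0],[0,0,0],[0,0,0],[0,0,0],[0,0,0],[0,0,0],[0,0,0],[0,0,0]],"delta_rot":[[0,0,0.149],[0,0,0.298],[0,0,0.447],[0,0,0.596],[0,0,0.745],[0,0,0.894],[0,0,1.043],[0,0,1.192],[0,0,1.341],[0,0,1.355],[0,0,1.355]],"gripper":[1,1,1,1,1,1,1,1,1,1,1]}'
cat > mug.py <<'E'
from h import *
import cv2
def mugfit(z,name,M0,nets=("mug","medallion")):
    o=robot.get_obs();im=robot.camera("wrist");cv2.imwrite(f"pics/{name}.png",im[:,:,::-1]);c=cam("wrist",o)
    R1=robot.search_frame("mug","wrist");R2=robot.search_frame("medallion","wrist");print(R1[:2],R2[:2])
    rect=np.array(R1[0]["rect"]);m=np.array(R2[0]["rect"]);med=(m[:2]+m[2:])/2
    a=np.linspace(0,2*np.pi,60)
    cyl=np.r_[np.c_[.025*np.cos(a),.025*np.sin(a),0*a],np.c_[.025*np.cos(a),.025*np.sin(a),0*a+.064]]+[0,0,z]
    def f(p):
        q=proj(c,place(p,cyl));mm=proj(c,place(p,[[-.0265,0,z+.034]]))[0]
        return np.r_[(np.r_[q.min(0),q.max(0)]-rect)*.5,mm-med]
    r=least_squares(f,M0,loss="soft_l1");print("mug",r.x.round(4),f(r.x).round(1));return r.x
E
python3 - <<'E'
from mug import *
M=mugfit(.062,"w3",[.6794,.1387,-.082])
d=M[:2]-K[:2];l=[np.cos(K[2])*d[0]+np.sin(K[2])*d[1],-np.sin(K[2])*d[0]+np.cos(K[2])*d[1]];print("local",l)
print(robot.get_obs()["q"].round(2))
Rg=lean(.35,np.radians(40));g=place(K,[[l[0]-.003,l[1],.098]])[0]+Rg[:,2]*.019
goal(g,Rg)
print(proj(cam("wrist",robot.get_obs()),place(K,[[0,.12,.204],[0,-.12,.204],[0,.12,.062],[0,-.12,.062]])).round().tolist())
E
```

```text
time: 12.85
position: [0.5482, 0.101, 0.2193]
tool_rot: [0.682, -0.597, 0.202, -0.371]
ft_force: [-0.2, 0.4, -0.0]
grip_width: 0.0872
grip_force: 0.0
time: 13.95
position: [0.5482, 0.1009, 0.2192]
tool_rot: [-0.161, 0.892, 0.073, 0.416]
ft_force: [-0.1, -0.1, -0.3]
grip_width: 0.0871
grip_force: 0.0
[{'rect': [285.3, 134.6, 333.7, 209.5], 'score': 0.86}, {'rect': [96.5, 1.2, 544.7, 327.4], 'score': 0.41}] [{'rect': [309.6, 153.2, 332.4, 175.6], 'score': 0.81}]
mug [ 0.6786  0.1381 -0.1116] [ 0.   0.4 -0.2  0.   0.1 -0.2]
local [np.float64(0.036453801162853953), np.float64(0.020025206802372672)]
[-0.28  0.4   2.26  2.07  0.54  2.13]
dp [7.6, -9.6, 198.2] rot [0.002, -0.001, 0.006] t 14.1
[[424.0, 272.0], [141.0, 261.0], [408.0, 138.0], [173.0, 117.0]]
```

View pics/w3.png

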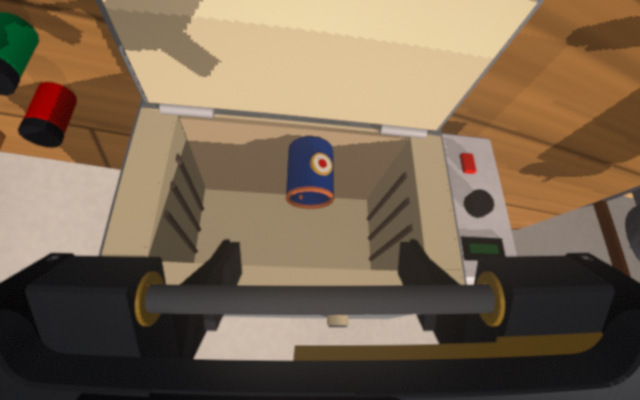

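```bash
python3 -m jog '{"dp":[[4,-5,10],[8,-10,30],[8,-10,60],[8,-10,90],[8,-10,120],[8,-10,145],[8,-10,165],[8,-10,180],[8,-10,190],[8,-10,198],[8,-10,198]],"delta_rot":[[0,0,0],[0,0,0],[0,0,0],[0,0,0],[0,0,0],[0,0,0],[0,0,0],[0,0,0],[0,0,0],[0,0,0],[0,0,0]],"gripper":[1,1,1,1,1,1,1,1,1,1,1]}'
python3 -m jog '{"dp":[[0,0,0],[0,0,0],[0,0,0],[0,0,0],[0,0,0],[0,0,0],[0,0,0],[0,0,0]],"delta_rot":[[0,0,0],[0,0,0],[0,0,0],[0,0,0],[0,0,0],[0,0,0],[0,0,0],[0,0,0]],"gripper":[0.3,0.2,0.1,0,-0.2,-0.5,-0.5,-0.5]}' 25
python3 - <<'E'
from h import *
o=robot.get_obs();print(o["q"].round(2),o["ft_force"])
Rt=R.from_quat(o["tool_rot"])
for L in([0,0,.008],[-.17,0,.015],[-.17,0,.06]):print(Rt.inv().apply(place([0,0,K[2]],[L])[0]*1e3).round(1))
E
```

```text
time: 15.2
position: [0.6894, 0.1419, 0.0852]
tool_rot: [-0.16, 0.892, 0.074, 0.416]
ft_force: [-1.1, -0.9, 0.4]
grip_width: 0.0876
grip_force: 0.0
time: 16.0
position: [0.6891, 0.1417, 0.0856]
tool_rot: [-0.16, 0.892, 0.074, 0.416]
ft_force: [-1.2, -2.1, 1.1]
grip_width: 0.0499
grip_force: 25.0
[-0.11  0.79  1.96  2.43  0.55  1.9 ] [-1.19047226 -2.14941137  1.11346356]
[-6.1 -0.  -5.1]
[  96.6   25.  -138.4]
[  62.2   24.9 -167.4]
```

```bash
python3 -m jog '{"dp":[[-3,0,-3],[-6,0,-5],[4,2,-18],[14,5,-32],[28,8,-49],[42,12,-67],[56,15,-86],[70,18,-105],[84,22,-122],[96,25,-138],[80,25,-153],[62,25,-167]],"delta_rot":[[0,0,0],[0,0,0],[0,0,0],[0,0,0],[0,0,0],[0,0,0],[0,0,0],[0,0,0],[0,0,0],[0,0,0],[0,0,0],[0,0,0]],"gripper":[-0.5,-0.5,-0.5,-0.5,-0.5,-0.5,-0.5,-0.5,-0.5,-0.5,-0.5,-0.5]}'
python3 - <<'E'
from h import *
o=robot.get_obs();print(o["q"].round(2),o["ft_force"],o["grip_width"])
Rg=R.from_quat(o["tool_rot"]).as_matrix()
for az in(.35,0.,-.4):
  Rt=lean(az,np.radians(40))
  # TCP relative to mug base: height .0856-.062
  mx=np.array([.535,-.205])
  g=np.r_[mx,.012+.0236]+np.r_[Rt[:2,2],0]*.0165
  for dz in(.06,.003):print(az,dz,ik(g+[0,0,dz],Rt,o["q"]));goal(g+[0,0,dz],Rt)
E
```

```text
time: 17.2
position: [0.5217, 0.107, 0.1437]
tool_rot: [-0.159, 0.894, 0.074, 0.413]
ft_force: [1.1, 0.2, -2.1]
grip_width: 0.0499
grip_force: 25.0
[-0.29  0.65  2.39  2.44  0.78  1.67] [ 1.0633302   0.2039784  -2.09491823] 0.04987438154056389
0.35 0.06 ([-0.96, 0.76, 2.08, 1.57, 0.83, 1.97], np.float64(0.0))
dp [89.8, -297.5, -32.2] rot [0.003, -0.006, 0.0] t 17.2
0.35 0.003 ([-0.96, 0.89, 2.08, 1.69, 0.84, 1.79], np.float64(0.0))
dp [133.2, -297.6, 4.7] rot [0.003, -0.006, 0.0] t 17.2
0.0 0.06 ([-0.87, 0.76, 2.23, 2.16, 0.78, 1.73], np.float64(0.0))
dp [90.3, -301.8, -32.8] rot [0.271, -0.007, 0.226] t 17.2
0.0 0.003 ([-0.87, 0.92, 2.23, 2.27, 0.88, 1.56], np.float64(0.0))
dp [133.7, -301.9, 4.1] rot [0.271, -0.007, 0.226] t 17.2
-0.4 0.06 ([-0.66, 0.77, 2.29, 2.86, 0.8, 1.6], np.float64(0.0))
dp [92.0, -306.1, -34.8] rot [0.576, -0.007, 0.484] t 17.2
-0.4 0.003 ([-0.66, 0.94, 2.29, 2.9, 0.96, 1.54], np.float64(0.0))
dp [135.4, -306.2, 2.1] rot [0.576, -0.007, 0.484] t 17.2
```

```bash
python3 -m jog '{"dp":[[0,-10,-5],[5,-35,-10],[15,-70,-15],[25,-105,-18],[35,-140,-20],[48,-175,-22],[60,-210,-25],[72,-245,-28],[83,-275,-30],[90,-297,-32],[90,-297,-32]],"delta_rot":[[0,0,0],[0,0,0],[0,0,0],[0,0,0],[0,0,0],[0,0,0],[0,0,0],[0,0,0],[0,0,0],[0.003,-0.006,0],[0.003,-0.006,0]],"gripper":[-0.5,-0.5,-0.5,-0.5,-0.5,-0.5,-0.5,-0.5,-0.5,-0.5,-0.5]}'
python3 - <<'E'
from h import *
o=robot.get_obs();print(o["q"].round(2),o["ft_force"],o["grip_width"])
Rt=lean(.35,np.radians(40));g=np.r_[.535,-.205,.0356]+np.r_[Rt[:2,2],0]*.0165
for dz in (.01,0):goal(g+[0,0,dz],Rt)
E
```

```text
time: 18.3
position: [0.5497, -0.2051, 0.0972]
tool_rot: [-0.158, 0.891, 0.07, 0.419]
ft_force: [-0.3, -0.9, -1.9]
grip_width: 0.0497
grip_force: 25.0
[-0.97  0.76  2.06  1.55  0.84  1.98] [-0.28637669 -0.85415266 -1.8813492 ] 0.049720961416548956
dp [40.3, 5.6, 32.0] rot [-0.008, 0.005, 0.005] t 18.3
dp [48.0, 5.7, 38.4] rot [-0.008, 0.005, 0.005] t 18.3
```

```bash
python3 -m jog '{"dp":[[10,3,8],[20,5,16],[30,6,24],[38,6,30],[43,6,34],[45,6,36],[46,6,37],[46,6,37]],"delta_rot":[[-0.008,0.005,0.005],[-0.008,0.005,0.005],[-0.008,0.005,0.005],[-0.008,0.005,0.005],[-0.008,0.005,0.005],[-0.008,0.005,0.005],[-0.008,0.005,0.005],[-0.008,0.005,0.005]],"gripper":[-0.5,-0.5,-0.5,-0.5,-0.5,-0.5,-0.5,-0.5]}'
python3 -m jog '{"dp":[[0.8,0,0.6],[1.5,0,1.3],[1.5,0,1.3]],"delta_rot":[[0,0,0],[0,0,0],[0,0,0]],"gripper":[-0.5,-0.5,-0.5]}'
```

```text
time: 19.1
position: [0.5459, -0.1944, 0.0386]
tool_rot: [-0.159, 0.892, 0.077, 0.416]
ft_force: [0.8, -1.0, -0.4]
grip_width: 0.0493
grip_force: 25.0
time: 19.4
position: [0.5459, -0.195, 0.0367]
tool_rot: [-0.159, 0.892, 0.077, 0.416]
ft_force: [1.0, -0.9, -1.3]
grip_width: 0.0498
grip_force: 25.0
```

```bash
python3 -m jog '{"dp":[[0.4,0,0.3],[0.8,0,0.7],[0.8,0,0.7]],"delta_rot":[[0,0,0],[0,0,0],[0,0,0]],"gripper":[-0.5,-0.5,-0.5]}'
python3 -m jog '{"dp":[[0.4,0,0.3],[0.8,0,0.7],[0.8,0,0.7]],"delta_rot":[[0,0,0],[0,0,0],[0,0,0]],"gripper":[-0.5,-0.5,-0.5]}'
```

```text
time: 19.7
position: [0.546, -0.1949, 0.0358]
tool_rot: [-0.159, 0.892, 0.077, 0.416]
ft_force: [-0.7, 0.0, 0.3]
grip_width: 0.0498
grip_force: 25.0
time: 20.0
position: [0.5461, -0.1948, 0.0357]
tool_rot: [-0.158, 0.892, 0.077, 0.417]
ft_force: [-5.3, -0.7, 7.5]
grip_width: 0.0493
grip_force: 25.0
```

```bash
python3 -m jog '{"dp":[[0,0,0],[0,0,0],[0,0,0],[0,0,0],[0,0,-3],[0,0,-15],[0,0,-35],[0,0,-60],[0,0,-90],[0,0,-120],[0,0,-140],[0,0,-140]],"delta_rot":[[0,0,0],[0,0,0],[0,0,0],[0,0,0],[0,0,0],[0,0,0],[0,0,0],[0,0,0],[0,0,0],[0,0,0],[0,0,0],[0,0,0]],"gripper":[0.3,0.6,1,1,1,1,1,1,1,1,1,1]}'
python3 - <<'E'
from mug import *
M=mugfit(.012,"w4",[.533,-.20,-.11])
o=robot.get_obs();print(o["q"].round(2))
b=place(K,[bar(1.57)])[0];print("bar",b)
for az in(.206,.206+np.pi):
    print(ik(b+[0,0,-.019],down(az),o["q"]));goal(b+[0,0,.13],down(az))
E
```

```text
time: 21.2
position: [0.4442, -0.2342, 0.1259]
tool_rot: [-0.158, 0.892, 0.075, 0.416]
ft_force: [-0.8, -1.1, 0.6]
grip_width: 0.0868
grip_force: 0.0
[{'rect': [291.0, 152.4, 350.0, 238.2], 'score': 0.59}, {'rect': [289.9, 227.8, 314.0, 270.4], 'score': 0.44}] [{'rect': [325.5, 170.5, 348.4, 201.3], 'score': 0.73}]
mug [ 0.5343 -0.1995 -0.1923] [ 0.7 -0.8 -0.4 -0.8 -0.1  0.5]
[-1.24  0.69  2.18  1.32  0.91  1.93]
bar [0.44632348 0.06906578 0.04116325]
([-0.09, 0.68, 2.03, -0.0, 0.43, -0.3], np.float64(0.0))
dp [-102.5, 282.8, 51.6] rot [0.748, 0.638, 1.595] t 21.35
([-0.1, 0.68, 2.03, 0.03, 0.43, 2.8], np.float64(8.8e-05))
dp [-102.5, 282.8, 51.6] rot [-0.614, 0.721, -1.327] t 21.35
```

View pics/w4.png

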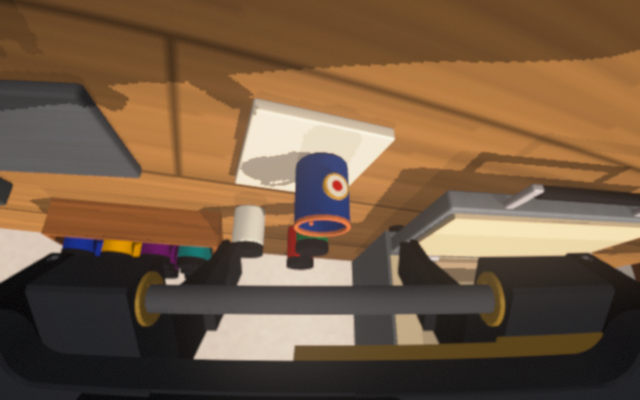

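```bash
python3 -m jog '{"dp":[[-15,0,-13],[-30,0,-25],[-45,0,-38],[-60,0,-50],[-75,0,-63],[-90,0,-76],[-100,0,-84],[-100,0,-84],[-100,0,-84],[-100,0,-84],[-100,0,-84],[-100,0,-84]],"delta_rot":[[0,0,-0.149],[0,0,-0.298],[0,0,-0.447],[0,0,-0.596],[0,0,-0.745],[0,0,-0.894],[0,0,-1.043],[0,0,-1.192],[0,0,-1.341],[0,0,-1.49],[0,0,-1.639],[0,0,-1.788]],"gripper":[1,1,1,1,1,1,1,1,1,1,1,1]}'
python3 - <<'E'
from h import *
o=robot.get_obs();print(o["q"].round(2))
b=place(K,[bar(1.57)])[0]
goal(b+[0,0,.16],down(.206))
E
```

```text
time: 22.55
position: [0.4461, -0.2319, 0.2543]
tool_rot: [0.797, -0.432, 0.276, -0.32]
ft_force: [-0.0, 0.2, -0.1]
grip_width: 0.0869
grip_force: 0.0
[-1.24  0.36  2.08  1.06  1.07  0.61]
dp [-269.0, -87.1, 116.2] rot [0.034, -1.203, -2.535] t 22.55
```

```bash
python3 -m jog '{"dp":[[-14,-5,0],[-28,-9,0],[-42,-14,0],[-56,-18,0],[-70,-23,5],[-84,-28,12],[-98,-32,20],[-112,-37,30],[-126,-41,40],[-140,-46,50],[-154,-50,60],[-168,-55,70]],"delta_rot":[[0,-0.063,-0.133],[0,-0.126,-0.266],[0.01,-0.19,-0.4],[0.01,-0.253,-0.533],[0.01,-0.316,-0.667],[0.01,-0.38,-0.8],[0.01,-0.443,-0.933],[0.01,-0.506,-1.067],[0.02,-0.57,-1.2],[0.02,-0.633,-1.334],[0.02,-0.696,-1.467],[0.02,-0.76,-1.6]],"gripper":[1,1,1,1,1,1,1,1,1,1,1,1]}'
python3 - <<'E'
from h import *
o=robot.get_obs();print(o["q"].round(2))
b=place(K,[bar(1.57)])[0]
goal(b+[0,0,.16],down(.206))
E
```

```text
time: 23.75
position: [0.4454, -0.0438, 0.2233]
tool_rot: [0.895, 0.393, 0.137, -0.162]
ft_force: [0.8, -0.7, -0.6]
grip_width: 0.0869
grip_force: 0.0
[-0.64  0.32  1.91  0.45  1.11 -0.14]
dp [66.8, -67.4, 65.0] rot [0.009, -0.443, -0.935] t 23.75
```

```bash
python3 -m jog '{"dp":[[9,-9,9],[18,-18,18],[28,-28,28],[38,-38,37],[48,-48,46],[57,-57,55],[67,-67,65],[67,-67,65],[67,-67,65],[67,-67,65]],"delta_rot":[[0,-0.063,-0.133],[0,-0.126,-0.266],[0,-0.19,-0.4],[0,-0.253,-0.533],[0,-0.316,-0.667],[0,-0.38,-0.8],[0.01,-0.443,-0.935],[0.01,-0.443,-0.935],[0.01,-0.443,-0.935],[0.01,-0.443,-0.935]],"gripper":[-0.3,-0.3,-0.3,-0.3,-0.3,-0.3,-0.3,-0.3,-0.3,-0.3]}'
python3 - <<'E'
from h import *
import cv2
o=robot.get_obs();print(o["q"].round(2),o["grip_width"])
im=robot.camera("wrist");cv2.imwrite("pics/w5.png",im[:,:,::-1]);r=robot.search_frame("door_bar","wrist");print(r[:2])
c=cam("wrist",o);print(proj(c,place(K,[bar(1.57,.082),bar(1.57,-.082),bar(1.57,0)])).round().tolist())
b=place(K,[bar(1.57)])[0]
goal(b+[0,0,-.019],down(.206))
E
```

```text
time: 24.75
position: [0.4475, 0.067, 0.202]
tool_rot: [0.634, 0.774, 0.0, -0.001]
ft_force: [1.0, -0.0, 0.7]
grip_width: 0.0312
grip_force: 0.0
[-0.1   0.33  1.87  0.    0.94 -0.3 ] 0.03123410072282426
[{'rect': [308.7, 11.6, 545.1, 276.3], 'score': 0.62}]
[[318.0, 101.0], [320.0, 258.0], [319.0, 185.0]]
dp [2.7, -1.0, 180.1] rot [0.001, -0.001, -0.009] t 24.85
```

View pics/w5.png

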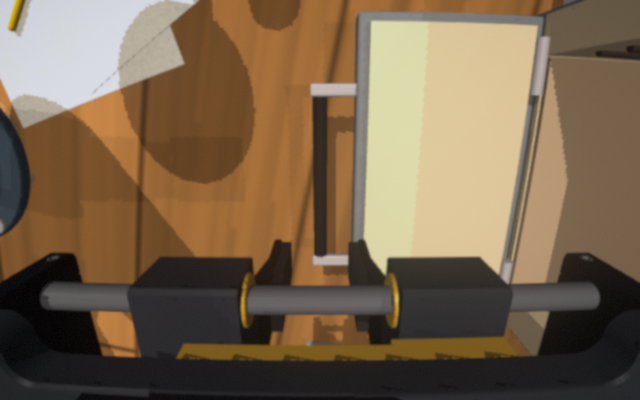

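```bash
python3 -m jog '{"dp":[[3,-1,40],[3,-1,80],[3,-1,115],[3,-1,140],[3,-1,160],[3,-1,172],[3,-1,179],[3,-1,179],[3,-1,179],[3,-1,179],[3,-1,179]],"delta_rot":[[0,0,-0.009],[0,0,-0.009],[0,0,-0.009],[0,0,-0.009],[0,0,-0.009],[0,0,-0.009],[0,0,-0.009],[0,0,-0.009],[0,0,-0.009],[0,0,-0.009],[0,0,-0.009]],"gripper":[-0.4,-0.4,-0.4,-0.4,-0.4,-0.4,-0.4,-0.4,-1,-1,-1]}' 50
python3 - <<'E'
from h import *
o=robot.get_obs();print(o["grip_force"],o["ft_force"])
Rt=R.from_quat(o["tool_rot"])
for th in np.linspace(1.57,0,25)[1:]:
    D=place([0,0,K[2]],[np.array(bar(th))-bar(1.57)])[0];print(round(th,2),Rt.inv().apply(D*1e3).round(0).tolist())
E
```

```text
time: 25.95
position: [0.4473, 0.07, 0.0241]
tool_rot: [0.63, 0.777, 0.001, 0.001]
ft_force: [0.5, -1.1, -0.0]
grip_width: 0.0125
grip_force: 50.0
49.99842882156372 [ 0.50682606 -1.10224885 -0.00582939]
1.5 [0.0, -0.0, -13.0]
1.44 [0.0, 0.0, -27.0]
1.37 [0.0, 1.0, -40.0]
1.31 [0.0, 4.0, -53.0]
1.24 [0.0, 7.0, -67.0]
1.18 [-0.0, 11.0, -79.0]
1.11 [-0.0, 15.0, -92.0]
1.05 [-0.0, 21.0, -104.0]
0.98 [-0.0, 27.0, -116.0]
0.92 [-0.0, 34.0, -127.0]
0.85 [-0.0, 42.0, -138.0]
0.79 [-0.0, 51.0, -149.0]
0.72 [-0.0, 60.0, -159.0]
0.65 [-0.0, 70.0, -168.0]
0.59 [-0.0, 80.0, -176.0]
0.52 [-0.0, 91.0, -184.0]
0.46 [-0.0, 103.0, -191.0]
0.39 [-0.0, 114.0, -197.0]
0.33 [-0.0, 127.0, -203.0]
0.26 [-0.0, 139.0, -208.0]
0.2 [-0.0, 152.0, -212.0]
0.13 [-0.0, 165.0, -215.0]
0.07 [-0.0, 178.0, -217.0]
0.0 [-0.0, 192.0, -218.0]
```

```bash
python3 -m jog '{"dp":[[0,0,-13],[0,0,-27],[0,1,-40],[0,4,-53],[0,7,-67],[0,11,-79],[0,15,-92],[0,21,-104],[0,27,-116],[0,34,-127],[0,42,-138],[0,51,-149]],"delta_rot":[[0,0,0],[0,0,0],[0,0,0],[0,0,0],[0,0,0],[0,0,0],[0,0,0],[0,0,0],[0,0,0],[0,0,0],[0,0,0],[0,0,0]],"gripper":[-1,-1,-1,-1,-1,-1,-1,-1,-1,-1,-1,-1]}'
python3 -m jog '{"dp":[[0,9,-10],[0,19,-19],[0,29,-27],[0,40,-35],[0,52,-42],[0,63,-48],[0,76,-54],[0,88,-59],[0,101,-63],[0,114,-66],[0,127,-68],[0,138,-69]],"delta_rot":[[0,0,0],[0,0,0],[0,0,0],[0,0,0],[0,0,0],[0,0,0],[0,0,0],[0,0,0],[0,0,0],[0,0,0],[0,0,0],[0,0,0]],"gripper":[-1,-1,-1,-1,-1,-1,-1,-1,-1,-1,-1,-1]}'
```

```text
time: 27.15
position: [0.4907, 0.0791, 0.1707]
tool_rot: [0.629, 0.777, -0.005, -0.004]
ft_force: [-3.8, -6.2, -9.8]
grip_width: 0.0128
grip_force: 50.0
time: 28.35
position: [0.6278, 0.1073, 0.2456]
tool_rot: [0.63, 0.777, -0.003, -0.001]
ft_force: [-10.2, -3.8, 16.7]
grip_width: 0.0127
grip_force: 50.0
```

```bash
python3 -m jog '{"dp":[[0,2,1],[0,4,2],[0,6,3],[0,6,3]],"delta_rot":[[0,0,0],[0,0,0],[0,0,0],[0,0,0]],"gripper":[-1,-1,-1,-1]}'
python3 -m jog '{"dp":[[0,2,1],[0,4,1],[0,4,1]],"delta_rot":[[0,0,0],[0,0,0],[0,0,0]],"gripper":[-1,-1,-1]}'
```

```text
time: 28.75
position: [0.6343, 0.1086, 0.2458]
tool_rot: [0.629, 0.777, -0.002, 0.001]
ft_force: [-12.5, -5.5, 30.0]
grip_width: 0.0123
grip_force: 50.0
time: 29.05
position: [0.6343, 0.1086, 0.2457]
tool_rot: [0.629, 0.777, -0.005, -0.002]
ft_force: [-21.7, -7.5, 37.6]
grip_width: 0.0127
grip_force: 50.0
```

```bash
python3 -m jog '{"dp":[[0,0,0],[0,-2,0],[0,-3,-3],[0,-3,-20],[0,-3,-50],[0,-3,-90],[0,-3,-120],[0,-3,-120],[0,-3,-120]],"delta_rot":[[0,0,0],[0,0,0],[0,0,0],[0,0,0],[0,0,0],[0,0,0],[0,0,0],[0,0,0],[0,0,0]],"gripper":[-0.3,-0.3,-0.3,-0.3,-0.3,0.3,1,1,1]}' 20
python3 - <<'E'
from h import *
import cv2
o=robot.get_obs();print(o["q"].round(2))
im=robot.camera("wrist");cv2.imwrite("pics/w6.png",im[:,:,::-1]);print(robot.search_frame("door_bar","wrist")[:2])
c=cam("wrist",o)
for th in(0,.05,.1):print(th,proj(c,place(K+[.002,0,0],[bar(th,.082),bar(th,-.082),bar(th,0),[-.028,.155,.226]])).round().tolist())
E
```

```text
time: 29.95
position: [0.6379, 0.1105, 0.3579]
tool_rot: [0.63, 0.777, 0.001, 0.0]
ft_force: [-0.1, 0.8, -0.6]
grip_width: 0.055
grip_force: 0.0
[-0.    0.45  1.19  0.    1.5  -0.21]
[{'rect': [297.5, 8.3, 332.4, 330.6], 'score': 0.56}]
0 [[316.0, 105.0], [316.0, 292.0], [316.0, 207.0], [299.0, 13.0]]
0.05 [[303.0, 105.0], [305.0, 292.0], [304.0, 207.0], [299.0, 13.0]]
0.1 [[290.0, 105.0], [294.0, 291.0], [292.0, 206.0], [299.0, 13.0]]
```

View pics/w6.png

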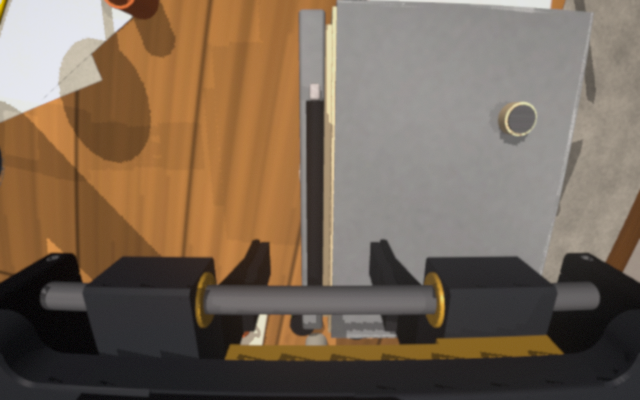

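```bash
python3 -m jog '{"dp":[[0,-30,0],[0,-50,0],[0,-50,40],[0,-50,80],[0,-50,105],[0,-50,105],[0,-40,105],[0,-34,105],[0,-30,105],[0,-28,105]],"delta_rot":[[0,0,0],[0,0,0],[0,0,0],[0,0,0],[0,0,0],[0,0,0],[0,0,0],[0,0,0],[0,0,0],[0,0,0]],"gripper":[-1,-1,-1,-1,-1,-1,-1,-1,-1,-1]}'
python3 -m jog '{"dp":[[0,2,0],[0,4,0],[0,4,0]],"delta_rot":[[0,0,0],[0,0,0],[0,0,0]],"gripper":[-1,-1,-1]}'
```

```text
time: 31.05
position: [0.6119, 0.1048, 0.2538]
tool_rot: [0.63, 0.777, 0.002, 0.001]
ft_force: [-0.3, 0.4, -0.5]
grip_width: 0.0026
grip_force: 0.0
time: 31.35
position: [0.6145, 0.1055, 0.2527]
tool_rot: [0.63, 0.777, 0.001, 0.0]
ft_force: [0.3, 0.6, 0.1]
grip_width: 0.0003
grip_force: 0.0
```

```bash
python3 -m jog '{"dp":[[0,2,0],[0,4,0],[0,5,0],[0,6,0],[0,6,0]],"delta_rot":[[0,0,0],[0,0,0],[0,0,0],[0,0,0],[0,0,0]],"gripper":[-1,-1,-1,-1,-1]}'
python3 -m jog '{"dp":[[0,1,0],[0,2,0],[0,3,0],[0,3,0]],"delta_rot":[[0,0,0],[0,0,0],[0,0,0],[0,0,0]],"gripper":[-1,-1,-1,-1]}'
```

```text
time: 31.85
position: [0.6183, 0.1063, 0.2525]
tool_rot: [0.63, 0.777, -0.001, -0.002]
ft_force: [-6.1, -0.8, 3.1]
grip_width: 0.0009
grip_force: 2.6
time: 32.25
position: [0.6184, 0.1064, 0.2525]
tool_rot: [0.63, 0.777, -0.004, -0.004]
ft_force: [-11.3, -3.0, 7.0]
grip_width: 0.0005
grip_force: 5.7
```

```bash
python3 -m jog '{"dp":[[0,-20,0],[0,-40,-10],[0,-40,-60],[0,-40,-100],[20,-50,-105],[60,-60,-105],[100,-70,-105],[140,-75,-105],[180,-80,-105],[220,-85,-105],[260,-90,-105],[300,-95,-105]],"delta_rot":[[0,0,0],[0,0,0],[0,0,0.14],[0,0,0.28],[0,0,0.42],[0,0,0.56],[0,0,0.7],[0,0,0.84],[0,0,0.98],[0,0,1.12],[0,0,1.26],[0,0,1.4]],"gripper":[-1,-1,-1,-1,-1,-1,-1,-1,1,1,1,1]}'
python3 - <<'E'
from h import *
o=robot.get_obs();print(o["q"].round(2),o["position"])
goal([.545,-.33,.36],down(-2.91))
E
```

```text
time: 33.45
position: [0.4678, 0.383, 0.3579]
tool_rot: [0.983, 0.185, 0.001, -0.001]
ft_force: [0.8, -0.3, 0.1]
grip_width: 0.0247
grip_force: 0.0
[0.5  0.38 1.31 0.   1.46 1.7 ] [0.46783296 0.38298824 0.3578699 ]
dp [-188.1, 692.0, -3.5] rot [-0.003, -0.001, 1.712] t 33.45
```

```bash
python3 -m jog '{"dp":[[-13,46,0],[-26,93,0],[-38,140,0],[-51,187,0],[-64,234,0],[-76,281,0],[-89,328,0],[-102,375,0],[-115,422,0],[-127,469,0],[-140,516,0],[-153,562,0]],"delta_rot":[[0,0,0.1],[0,0,0.2],[0,0,0.3],[0,0,0.42],[0,0,0.56],[0,0,0.7],[0,0,0.84],[0,0,0.98],[0,0,1.12],[0,0,1.26],[0,0,1.4],[0,0,1.54]],"gripper":[1,1,1,1,1,1,1,1,1,1,1,1]}'
python3 - <<'E'
from h import *
o=robot.get_obs();print(o["q"].round(2),o["position"])
goal([.545,-.33,.36],down(-2.91))
E
```

```text
time: 34.65
position: [0.5344, -0.2, 0.3573]
tool_rot: [0.834, -0.551, 0.001, -0.001]
ft_force: [1.7, 0.3, -0.4]
grip_width: 0.087
grip_force: 0.0
[-0.55  0.32  1.39  0.    1.43  2.18] [ 0.53440934 -0.19999031  0.35733251]
dp [123.7, 41.3, -2.7] rot [-0.003, -0.0, 0.172] t 34.65
```

```bash
python3 -m jog '{"dp":[[40,14,0],[80,27,0],[115,38,-2],[124,41,-3],[124,41,-3]],"delta_rot":[[0,0,0.1],[0,0,0.172],[0,0,0.172],[0,0,0.172],[0,0,0.172]],"gripper":[1,1,1,1,1]}'
python3 - <<'E'
from h import *
import cv2
o=robot.get_obs();print(o["position"],o["tool_rot"].tolist())
im=robot.camera("wrist");cv2.imwrite("pics/w7.png",im[:,:,::-1]);print(robot.search_frame("camera","wrist")[:2],robot.search_frame("mug","wrist")[:2])
c=cam("wrist",o);C=np.array([.5765,-.459,-1.342])
f=lambda *L:proj(c,place(C,np.array(L)/1e3)).round().tolist()
print("base",f([-80,65,14],[-80,-65,14],[80,-65,14],[80,65,14]));print("ring top/lens",f([-60,0,190],[-60,27,190],[-60,-27,190],[-60,0,217]),"col",f([45,0,334]))
E
```

```text
time: 35.15
position: [0.5458, -0.3294, 0.3595]
tool_rot: [0.785, -0.619, 0.0, -0.001]
ft_force: [-0.1, 1.1, 0.4]
grip_width: 0.0871
grip_force: 0.0
[ 0.54580525 -0.32938476  0.35951653] [0.7852754913061577, -0.619145996513811, 0.00013590240834778367, -0.0007869468392362054]
[{'rect': [263.4, 0.0, 367.6, 122.4], 'score': 0.72}] [{'rect': [279.1, 219.9, 322.6, 264.6], 'score': 0.96}]
base [[277.0, 122.0], [362.0, 123.0], [367.0, 7.0], [274.0, 6.0]]
ring top/lens [[319.0, 112.0], [292.0, 111.0], [347.0, 112.0], [319.0, 112.0]] col [[321.0, -98.0]]
```

View pics/w7.png

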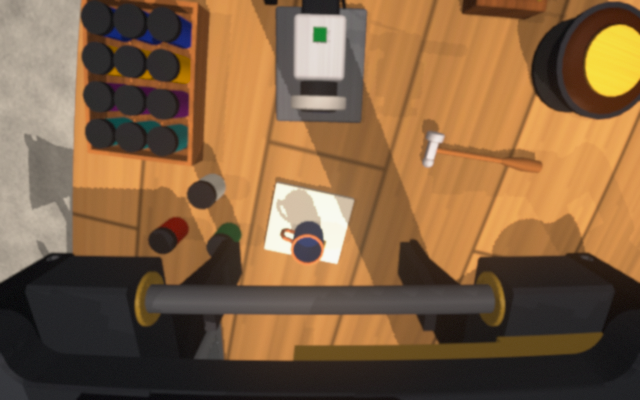

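Run:
```python
from h import *
import cv2
o=robot.get_obs();c=cam("wrist",o)
im=cv2.imread("pics/w7.png");g=cv2.GaussianBlur(im,(3,3),0).astype(float);s=g[:,:,2]-g[:,:,0] # wood = high R-B
def edge(row,x0,x1):
    d=np.diff(s[row,x0:x1]);i=np.abs(d).argmax();w=np.abs(d[max(i-2,0):i+3]);return x0+max(i-2,0)+(w*np.arange(len(w))).sum()/w.sum()+.5
L=np.array([[edge(r,265,290),r] for r in range(15,115,4)]);Rr=np.array([[edge(r,352,378),r] for r in range(15,115,4)])
print(L[::6].round(1).tolist(),Rr[::6].round(1).tolist())
B=np.array([[max(range(115,128),key=lambda r:s[r+1,x]-s[r-1,x]),x] for x in range(285,355,5)]);print(B.tolist())
# bench-height line directions (z=.014 left/right edges)
for E in(L,Rr):
    p=np.array([atz(c,e,.014)[:2] for e in E]);v=np.polyfit(p[:,1],p[:,0],1)
    for _ in range(2):
        k=np.abs(np.polyval(v,p[:,1])-p[:,0])<.002;v=np.polyfit(p[k,1],p[k,0],1)
    print("yaw",np.arctan2(-1,-v[0]).round(4),k.sum(),"x at y=-.459",np.polyval(v,-.459).round(4))
# ring: bright at rows
br=g.sum(2)/3
print("ring L/R at rows",[(r,[ (x,int(br[r,x])) for x in (288,290,292,294,344,346,348,350)]) for r in(100,104)])
print("ring front",[(x,max(range(100,120),key=lambda r:br[r-1,x]-br[r+1,x])) for x in range(296,345,6)])
p=atz(c,[319,118],.19)
for x,y in[(277,121),(362,122)]:print("front corner",atz(c,(x,y),.014))
# handle/mug copper mask
m=((g[:,:,2]-g[:,:,0]>60)&(g[:,:,2]-g[:,:,1]>45))
sub=m[220:275,270:335];ys,xs=np.nonzero(sub);print(len(xs))
for r in range(220,270,2):print("".join("#" if m[r,x] else "." for x in range(272,332)))
```

```text
[[275.2, 15.0], [275.5, 39.0], [275.2, 63.0], [275.4, 87.0], [275.5, 111.0]] [[366.4, 15.0], [365.2, 39.0], [363.7, 63.0], [362.8, 87.0], [361.3, 111.0]]
[[121, 285], [121, 290], [121, 295], [121, 300], [121, 305], [121, 310], [121, 315], [121, 320], [121, 325], [122, 330], [122, 335], [122, 340], [122, 345], [122, 350]]
yaw -1.3664 25 x at y=-.459 0.6438
yaw -1.3554 25 x at y=-.459 0.5119
ring L/R at rows [(100, [(288, 115), (290, 119), (292, 130), (294, 144), (344, 139), (346, 106), (348, 85), (350, 83)]), (104, [(288, 116), (290, 119), (292, 133), (294, 147), (344, 134), (346, 103), (348, 85), (350, 84)])]
ring front [(296, 108), (302, 108), (308, 109), (314, 109), (320, 109), (326, 109), (332, 109), (338, 109), (344, 109)]
front corner [ 0.62130749 -0.36404825  0.014     ]
front corner [ 0.49543665 -0.39325221  0.014     ]
1363
............................................................
............................................................
............................................................
............................................................
............
[... 568 characters left out ...]
.................####........
...................###...........................###........
...................###...........................###........
####...............###...........................##.........
##############.....####.........................###.........
########################.......................###..........
##########################...................####...........
#############################.............######............
#####################################################.......
############################################################
############################################################
############################################################
```

Run:
```python
from h import *
M=np.array([.5343,-.1995,-.19])
goal(np.r_[M[:2],.14],down(M[2]-np.pi/2))
```

```text
dp [-125.4, -18.7, 220.3] rot [-0.002, 0.001, -1.142] t 35.3
```

```bash
python3 -m jog '{"dp":[[-40,-6,0],[-80,-12,0],[-110,-17,0],[-125,-19,40],[-125,-19,80],[-125,-19,120],[-125,-19,160],[-125,-19,200],[-125,-19,220],[-125,-19,220],[-125,-19,220]],"delta_rot":[[0,0,-0.14],[0,0,-0.28],[0,0,-0.42],[0,0,-0.56],[0,0,-0.7],[0,0,-0.84],[0,0,-0.98],[0,0,-1.12],[0,0,-1.142],[0,0,-1.142],[0,0,-1.142]],"gripper":[1,1,1,1,1,1,1,1,1,1,1]}'
python3 - <<'E'
from h import *
import cv2
o=robot.get_obs();im=robot.camera("wrist")[:,:,::-1];cv2.imwrite("pics/w8.png",im);c=cam("wrist",o)
print(o["q"].round(2),robot.search_frame("mug","wrist")[:2])
M=np.array([.5343,-.1995,-.19])
for z in(.02,.034,.056):print(proj(c,place(M,[[0,0,.012+z],[.03,0,.012+z],[.047,0,.012+z]])).round().tolist())
a=np.linspace(0,2*np.pi,9);print(proj(c,place(M,np.c_[.025*np.cos(a),.025*np.sin(a),0*a+.076])).round().tolist())
g=cv2.GaussianBlur(im,(3,3),0).astype(float)
m=((g[:,:,2]-g[:,:,0]>60)&(g[:,:,2]-g[:,:,1]>45))
for r in range(60,300,4):print(r,"".join("#" if m[r,x] else "." for x in range(220,420,2)))
E
```

```text
time: 36.4
position: [0.5353, -0.2006, 0.1409]
tool_rot: [0.995, -0.095, 0.001, -0.0]
ft_force: [0.2, -0.3, 0.4]
grip_width: 0.0871
grip_force: 0.0
[-0.55  0.56  1.65  0.    0.93  1.21] [{'rect': [282.1, 149.2, 353.6, 250.0], 'score': 0.63}]
[[319.0, 202.0], [319.0, 168.0], [319.0, 148.0]]
[[318.0, 207.0], [318.0, 171.0], [318.0, 150.0]]
[[318.0, 216.0], [318.0, 177.0], [318.0, 154.0]]
[[318.0, 186.0], [294.0, 196.0], [285.0, 219.0], [295.0, 241.0], [318.0, 250.0], [342.0, 241.0], [352.0, 219.0], [343.0, 196.0], [318.0, 186.0]]
60 ............................################################################################........
64 ............................#####################################################...................
68 ...........................####################################################.....................
72 .........................#################################################..........................
76 #####..................#########################################.............##.....................
80 ###########........########################
[... 5023 characters left out ...]
##############........................................................
276 ...........###############################..........................................................
280 ..........##############################............................................................
284 ..........######################....................................................................
288 ....................................................................................................
292 ....................................................................................................
296 ....................................................................................................
```

Run:
```python
from h import *
goal([.5343,-.1995,.034],down(-.153-np.pi/2))
```

```text
dp [-2.6, -1.7, 108.1] rot [0.0, -0.004, -0.038] t 36.5
```

```bash
python3 -m jog '{"dp":[[-2,-1.5,20],[-2,-1.5,50],[-2,-1.5,80],[-2,-1.5,98],[-2,-1.5,107],[-2,-1.5,107],[-2,-1.5,107],[-2,-1.5,107],[-2,-1.5,107],[-2,-1.5,107],[-2,-1.5,107]],"delta_rot":[[0,0,-0.038],[0,0,-0.038],[0,0,-0.038],[0,0,-0.038],[0,0,-0.038],[0,0,-0.038],[0,0,-0.038],[0,0,-0.038],[0,0,-0.038],[0,0,-0.038],[0,0,-0.038]],"gripper":[1,1,1,1,1,1,0.3,0.2,0.1,-0.1,-0.5]}' 25
python3 -m jog '{"dp":[[0,0,0],[0,0,0],[0,0,0],[0,0,-15],[0,0,-40],[0,0,-70],[0,0,-100],[0,0,-130],[0,0,-150],[0,0,-150]],"delta_rot":[[0,0,0],[0,0,0],[0,0,0],[0,0,0],[0,0,0],[0,0,0],[0,0,0],[0,0,0],[0,0,0],[0,0,0]],"gripper":[-0.5,-0.5,-0.5,-0.5,-0.5,-0.5,-0.5,-0.5,-0.5,-0.5]}'
cat >> h.py <<'E'
F=np.array([.540,-.2935,.19]);CY=-1.355
def final(Mg,Tg,Tz=.012):
    """Mg mug x,y,yaw at grasp; Tg (tcp pos, yaw of tool y) at grasp"""
    yaw=CY+np.pi;mx=F[:2]+.0265*np.array([np.cos(yaw),np.sin(yaw)])
    d=yaw-Mg[2];c,s=np.cos(d),np.sin(d);v=np.array(Tg[:2])-Mg[:2]
    return np.r_[mx[0]+c*v[0]-s*v[1],mx[1]+s*v[0]+c*v[1],F[2]-.034+Tg[2]-Tz],Tg[3]+d
E
python3 - <<'E'
from h import *
o=robot.get_obs();Rt=R.from_quat(o["tool_rot"]).as_matrix();print(o["q"].round(2),np.arctan2(Rt[1,1],Rt[0,1]),Rt[:,2].round(4))
E
```

```text
time: 37.6
position: [0.5334, -0.1996, 0.0335]
tool_rot: [0.997, -0.076, 0.001, -0.0]
ft_force: [-0.5, 0.0, 0.4]
grip_width: 0.055
grip_force: 0.0
time: 38.6
position: [0.5347, -0.2008, 0.1856]
tool_rot: [0.997, -0.076, 0.003, 0.001]
ft_force: [0.1, -0.0, -1.9]
grip_width: 0.0501
grip_force: 25.0
[-0.56  0.5   1.61  0.    1.02  1.17] -1.7237477212492438 [ 0.0058 -0.0024 -1.    ]
```

```bash
cat > held.py <<'E'
from h import *
import cv2
def held(name):
    o=robot.get_obs();im=robot.camera("wrist")[:,:,::-1];cv2.imwrite(f"pics/{name}.png",im);c=cam("wrist",o)
    Rt=R.from_quat(o["tool_rot"]).as_matrix();az=np.arctan2(Rt[0,0]*0+Rt[1,1],Rt[0,1]);base=o["position"][2]-.0335+.012
    g=cv2.GaussianBlur(im,(3,3),0).astype(float);b=g[:,:,2]-g[:,:,0]
    m=((b>60)&(g[:,:,2]-g[:,:,1]>45))
    x0=np.r_[o["position"][:2],az+np.pi/2]
    a=np.linspace(0,2*np.pi,60)
    print("pred rim rows/cols",proj(c,place(x0,np.c_[.025*np.cos(a),.025*np.sin(a),0*a+base+.064]))[:,:].min(0).round(),proj(c,place(x0,np.c_[.025*np.cos(a),.025*np.sin(a),0*a+base+.064])).max(0).round())
    print("pred handle",proj(c,place(x0,[[.03,0,base+.056],[.047,0,base+.05]])).round(1).tolist(), "tcp",o["position"],"az",az)
    for r in range(100,200,4):print(r,"".join("#" if m[r,x] else "." for x in range(270,370)))
E
python3 -c "
from held import *
held('w9')"
```

```text
pred rim rows/cols [261. 249.] [378. 350.]
pred handle [[319.5, 229.6], [319.5, 186.8]] tcp [ 0.53473694 -0.20075548  0.18563948] az -1.7237477212492438
100 ####################################################################################################
104 ####################################################################################################
108 ##############################################################################......................
112 ########################################################............................................
116 ##################################..................................................................
120 #######.............................................................................................
124 ....................................................................................................
128 ....................................................................................................
132 ....................................................................................................
13
[... 977 characters left out ...]
......................................................................
176 ###.................................................................................................
180 ####................................................................................................
184 ####...........................................#####................................................
188 #####........................................#########..............................................
192 ######......................................###########.............................................
196 #######.....................................###########.............................................
```

Run:
```python
from h import *
p,az=final([.5343,-.1995,-.153],[.5337,-.1996,.0335,-.153-np.pi/2]);print(p,az)
goal(p,down(az))
```

```text
[ 0.53463525 -0.26813824  0.1775    ] 0.21579632679489658
dp [11.4, 67.1, 6.3] rot [0.002, -0.002, -1.94] t 38.65
```

```bash
python3 -m jog '{"dp":[[0,0,0],[0,0,0],[1,5,0],[2,10,0],[3,16,0],[4,22,0],[5,28,0],[6,34,0],[7,40,0],[8,46,0],[9,52,0],[10,58,0]],"delta_rot":[[0,0,-0.14],[0,0,-0.28],[0,0,-0.42],[0,0,-0.56],[0,0,-0.7],[0,0,-0.84],[0,0,-0.98],[0,0,-1.12],[0,0,-1.26],[0,0,-1.4],[0,0,-1.54],[0,0,-1.68]],"gripper":[-0.5,-0.5,-0.5,-0.5,-0.5,-0.5,-0.5,-0.5,-0.5,-0.5,-0.5,-0.5]}'
python3 - <<'E'
from h import *
goal([.5346,-.2681,.1775],down(.216))
E
```

```text
time: 39.85
position: [0.5328, -0.258, 0.1803]
tool_rot: [0.72, 0.693, 0.0, -0.003]
ft_force: [0.3, -0.5, -1.2]
grip_width: 0.0505
grip_force: 25.0
dp [-10.1, 2.2, 2.8] rot [-0.003, -0.004, -0.254] t 39.85
```

```bash
python3 -m jog '{"dp":[[-5,1,1],[-10,2,3],[-10,2,3],[-10,2,3],[-10,2,3]],"delta_rot":[[0,0,-0.13],[0,0,-0.254],[0,0,-0.254],[0,0,-0.254],[0,0,-0.254]],"gripper":[-0.5,-0.5,-0.5,-0.5,-0.5]}'
python3 - <<'E'
from h import *
import cv2
for i in range(3):
    goal([.5346,-.2681,.1775],down(.216));robot.camera("wrist")
im=robot.camera("wrist")[:,:,::-1];cv2.imwrite("pics/w10.png",im)
o=robot.get_obs();print(o["q"].round(2))
a=[]
for n,(x0,y0,x1,y1) in{"scene":(340,170,520,300),"top":(350,140,530,270)}.items():
    t=robot.camera(n)[:,:,::-1];cv2.imwrite(f"pics/{n}F.png",t)
    print(n,robot.search_frame("mug",n)[:2],robot.search_frame("medallion",n)[:1]);a.append(cv2.resize(t[y0:y1,x0:x1],None,fx=2.2,fy=2.2,interpolation=2))
cv2.imwrite("pics/fin.png",np.hstack([np.vstack(a),cv2.resize(im,(400,572))]))
c=cam("wrist",o);print(proj(c,np.array([[.5630,-.4009,.19],[.5346,-.2681,.22]])).round())
E
```

```text
time: 40.35
position: [0.5352, -0.268, 0.1791]
tool_rot: [0.63, 0.777, 0.001, -0.001]
ft_force: [0.3, 0.3, -0.8]
grip_width: 0.0502
grip_force: 25.0
dp [0.0, -0.6, 1.6] rot [-0.001, -0.003, -0.007] t 40.35
dp [0.2, -0.8, 1.9] rot [-0.0, -0.002, -0.007] t 40.4
dp [0.3, -0.9, 2.2] rot [0.0, -0.002, -0.007] t 40.45
[-0.65  0.54  1.54  0.    1.06 -0.86]
scene [] []
top [] []
[[318. 447.]
 [318. 299.]]
```

View pics/fin.png

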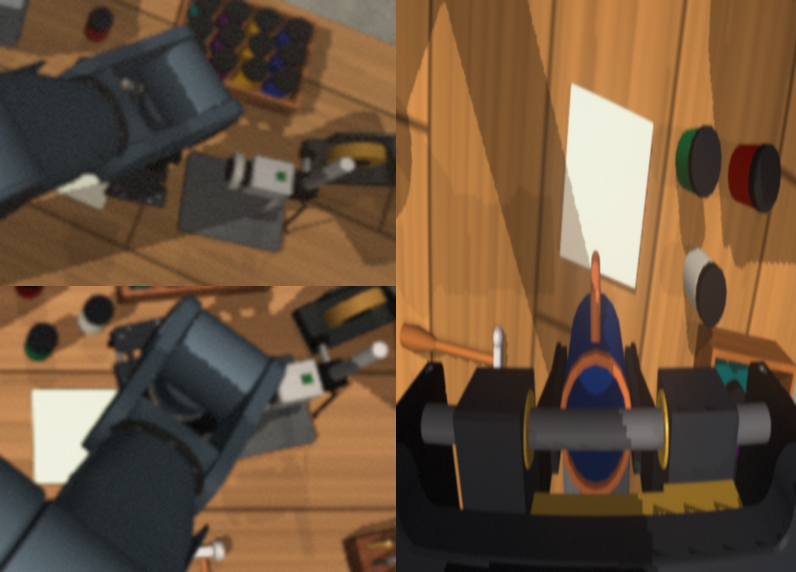

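```bash
python3 -m jog '{"dp":[[0,-0.7,1],[0,-0.7,2],[0,-0.7,2],[0,-0.7,2],[0,-0.7,2]],"delta_rot":[[0,0,-0.006],[0,0,-0.006],[0,0,-0.006],[0,0,-0.006],[0,0,-0.006]],"gripper":[-0.5,-0.5,-0.5,-0.5,-0.5]}'
python3 - <<'E'
from h import *
ps=[]
for i in range(6):
    ps.append(robot.get_obs()["position"]);robot.camera("wrist")
goal([.5346,-.2681,.1775],down(.216));print(np.mean(ps,0),np.std(ps,0),robot.get_obs()["joint_velocities"].round(3))
E
```

```text
time: 41.35
position: [0.535, -0.2688, 0.1781]
tool_rot: [0.627, 0.779, 0.001, -0.0]
ft_force: [-0.4, 0.2, -2.3]
grip_width: 0.0504
grip_force: 25.0
dp [0.7, -0.3, 0.6] rot [0.001, -0.001, 0.0] t 41.65
[ 0.53505012 -0.26878525  0.17807467] [8.13969101e-06 1.83947224e-05 1.13678465e-05] [ 0.001  0.003 -0.    -0.    -0.002  0.001]
```

Within 1 mm of the target and steady; handing in.

```bash
python3 -c "
from rig import robot
print(robot.hand_in())"
```

```text
the job is handed in; nothing more can be done
None
```

I opened the kiln, took the mug out, shut the door again (it did not move under an 11 N test push), and handed in with the mug held upright and its medallion squarely facing the lens. The arm settled within about 1 mm of its target, but the medallion's 11 cm distance and centring rest on a lens position measured to about 2 mm and were not checked with a direct view of the medallion.

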